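# Free the stuck glue cups and tare the scale

## Robot

A 6-joint arm with a two-finger parallel gripper is mounted at the origin on the work surface. World frame = base frame: x ahead of the robot, y to its left, z up, the work surface at z = 0. Lengths are in mm, angles in rad, forces in N, time in s.
With the tool pointing down it reaches from about 375 to 975 mm from the base axis. Payload 3.8 kg.
Tool frame: the origin (TCP) lies on the centre line of the jaws, within the pads' length; the fingertips stand 19 mm ahead of it and the grasp point (between the pads) is the TCP; z points along the fingers, x is the direction in which the jaws open and shut, and the axes are right-handed (so a half turn about z gives the same grasp; the last joint's range is limited). The gripper opens to 88 mm and grips with 3 to 60 N. Pads are 18 mm wide; open, the fingers measure 123 mm over their backs; the gripper's body (75 mm by 187 mm) begins 45 mm behind the grasp point.
Start: joints at [-1.306, 0.264, 1.604, -0, 1.274, -0.037], TCP at [200.631, -644.488, 257.706] pointing down, gripper open.
Joint ranges: [-2.63, 2.63], [-0.94, 2.18], [0.31, 2.57], [-1.31, 4.45], [0, 2.66], [-2.55, 2.55]. Speed limits (rad/s): [2.57, 2.57, 3.14, 3.14, 3.14, 3.14].

## Interface

Orientations are given as [roll, pitch, yaw] about the fixed x, y, z axes, in that order (R = Rz(yaw) Ry(pitch) Rx(roll)).
In Python, from bench import sensors, imaging, ctrl gives the robot as it stands.
- The arm moves only by the tool drive_tool, never from a script. Its argument "series" is text: rows parted by semicolons, each of 7 numbers parted by spaces: the opening in per cent of the stroke, from 0 (shut) to 100 (fully open), then the shift along the tool's x, y, z in m, then the turn, a rotation vector about the tool's x, y, z in rad. A call has 1 to 8 rows; each row shifts and turns the commanded pose from where the row before left it, along the tool's axes as they then stand; what a row does not reach is not made up. A row lasts 1/10 s, in which the tool goes at most 50 mm and 8.59 degrees, less where a joint would pass 70% of its speed; a pose out of reach is approached as far as the arm can. A call is refused whole if a number of a shift passes 0.05 or a number of a turn 0.15, either way. A call with a gripper value outside its range is refused whole. The fingers move at their own pace and stop on an object; the grip force is fixed at half the most. Time passes only in rows, so rows that do not move let the fingers close. It gives the time, the measured TCP pose, the force and the opening at its end, in the units of the state.
- sensors.get_obs(): the state, without advancing time (a new reading comes with each control period).
- imaging.grab_frame(name): name is "scene" or "top" or "wrist"; returns a dict with "frame" (384x512x3 uint8, red, green, blue), "fx", "fy", "cx", "cy" (pixels), "position" and "orientation" of the camera in the world. Camera axes: x right, y down, z forward; pixel columns grow to the right and rows downward; lengths in mm; the calibration is good to about 2 mm. A picture is of the moment at which its call begins. There is no depth.
- ctrl.job_done(): hands the job in, once; it reports no verdict.
The state is a dict: "t": time; "joint_positions": joint angles; "dq": joint speeds; "joint_torque": joint torques, N m; "tcp_pos": TCP position; "ee_rot": TCP orientation; "ft_force": force on the tool from outside, world axes, zero at the start; "moment": the same for the moment, N m; "width": opening from 0.0 (shut) to 1.0 (fully open).
Only numpy, scipy, OpenCV 4.12 (cv2) and the standard library are available. Lean on these libraries where they do the work, as an engineer would, in place of code of your own. Each camera call takes 0.05 s, during which the arm holds its last target.

## Task

First switch the glue warmer off by pushing its lever right over to the other side. The glue cups are stuck in its jackets: grip each one by its rim, twist it to clear its catches and pull it out. Stand the tall cup gently in the middle of the scale's pan and then, with it standing there, turn the dial until its zero mark meets the pointer; stand every other cup upright on the plywood drying board, whole foot on the board. Leave the glue bottle, the glass jar and the wooden spool clamp where they are.

Things in the scene. Friction and masses are not known exactly. Their poses are not given: they have to be found in the camera images.
- warmer: the glue warmer, fixed: a grey plate 200 x 200 x 15 mm with four round copper jackets in a square, centred at x, y = +-52.5 mm in its frame; at most one cup is nested in each. Origin: centre of the plate's underside, z up. A nested cup's underside is 18 mm above the origin; the jackets' mouths are 68 mm above it, so a short cup's rim stands 35 mm clear, the tall cup's 65 mm
- jacket0 (a point): centre of the mouth of a jacket (inside diameter 72 mm, outside 78 mm, 50 mm deep). Two catches 14 mm wide reach inward on its x axis over the cup's lugs, 2 mm above them: a cup pulled straight up stops after 2 mm. Turn it about its axis by 45 to 90 degrees, either way, and it can be drawn straight up (50 mm to clear)
- jacket1 (a point): centre of the mouth of another, like jacket0. In each jacket two opposite rubber spring pads on its y axis grip the nested cup with about 6 N each, so turning takes about 0.3 N m and drawing up about 10 to 15 N at first
- jacket2 (a point): centre of the mouth of another, like jacket0
- jacket3 (a point): centre of the mouth of another, like jacket0
- lever_tip (a point): centre of the black ball (26 mm across) at the end of the warmer's switch lever, a 10 mm steel rod; the lever stands on a block 50 x 70 x 25 mm beyond the jackets, pivot at x = 138, y = 0, z = 22 mm in the warmer's frame, and the ball is 70 mm from the pivot
- lever (a joint): angle of the switch lever, rad: at 0 (on) it leans to the warmer's -y, 0.5 rad from upright; at 0.5 it is upright; at 1.0, its stop, it leans to +y (off). It stays where it is left; a light push moves it
- tall_cup_mid (a point): plain steel glue cup, a straight round beaker 54 mm across, 115 mm tall, wall 3 mm, open at the top (floor 28 mm up inside); two opposite lugs 10 mm wide stand out 6 mm on its x axis, 32 to 40 mm above its underside. About 130 to 200 g. The point is its centre, 57.5 mm above its underside; z is its axis, up when upright. Always there; the only tall one, starts nested in one of the jackets
- cup1_mid (a point): plain steel glue cup, a straight round beaker 54 mm across, 85 mm tall, wall 3 mm, open at the top (floor 28 mm up inside); two opposite lugs 10 mm wide stand out 6 mm on its x axis, 32 to 40 mm above its underside. About 120 g. The point is its centre, 42.5 mm above its underside; z is its axis, up when upright. May be absent
- cup2_mid (a point): plain steel glue cup, a straight round beaker 54 mm across, 85 mm tall, wall 3 mm, open at the top (floor 28 mm up inside); two opposite lugs 10 mm wide stand out 6 mm on its x axis, 32 to 40 mm above its underside. About 120 g. The point is its centre, 42.5 mm above its underside; z is its axis, up when upright. May be absent
- cup3_mid (a point): plain steel glue cup, a straight round beaker 54 mm across, 85 mm tall, wall 3 mm, open at the top (floor 28 mm up inside); two opposite lugs 10 mm wide stand out 6 mm on its x axis, 32 to 40 mm above its underside. About 120 g. The point is its centre, 42.5 mm above its underside; z is its axis, up when upright. May be absent
- board: the drying board, loose, a plain plywood board 280 mm (x) x 150 mm (y) x 6 mm lying on the bench, 0.3 kg. Origin: centre of its underside; cups stand on its top, 6 mm above the origin. It may be anywhere near the middle of the bench
- scale: the bench scale, fixed: a white housing 280 mm (x) x 132 mm (y) x 42 mm with a round pan at +75 mm and a round dial at -75 mm on its x axis. Origin: centre of its underside, z up
- pan_top (a point): centre of the top of the pan, a plain aluminium disc 100 mm in diameter, 69 mm above the bench when empty; it sinks 4 to 7 mm on its spring (300 N/m, stops at 12 mm) under the tall cup, and comes to rest in about half a second
- zero_mark (a point): the zero mark of the dial: the broad black line on the white turning dial disc (94 mm across, top 56 mm above the bench), along one end of its bar grip; this point lies at the end of the line, 50 mm from the dial's axis (dial's own -x)
- pointer_tip (a point): the pointer: a small black upright block just outside the dial disc's rim; this point is on its inner side, 50 mm from the dial's axis (pointer's own -x). It swings clockwise from above as the pan sinks, about 0.8 to 1.25 rad under the tall cup. The dial reads zero when the zero mark stands at this point
- dial_grip (a point): centre of the dial's black bar grip, on the dial's axis, 70 mm above the bench: the bar is 44 mm long (dial's x), 12 mm thick (dial's y) and 28 mm high, from 56 to 84 mm above the bench. Turning it turns the dial; light friction holds the dial where it is left
- dial (a joint): angle of the dial, rad, grows clockwise from above, -3 to 3; at 0 the zero mark lies towards the scale's -x
- pointer (a joint): angle of the pointer, rad, grows clockwise from above, 0 with the pan empty (towards the scale's -x); the dial reads zero when this equals the angle of the dial
- glue_bottle: bystander: glue bottle, 54 mm across, 150 mm tall, standing; origin at its foot
- pin_jar: bystander: glass jar, 64 mm across, 80 mm tall, standing; origin at its foot
- spool_clamp: bystander: wooden spool clamp, 38 mm across, 74 mm tall, standing; origin at its foot
Not all that is in view belongs to the job. Leave any red look-alike of the part that bears cup2_mid alone.

How it is judged (in metres and radians):
On the way, in this order (a step that is already met when the one before it is completed fails the run):
1. the warmer is switched off (value of joint lever above 0.8 rad), for 0.2 s.
2. the tall cup stands on the pan, let go, and the pointer has swung (horizontal distance between tall_cup_mid and pan_top below 0.028 m and z of tall_cup_mid in the frame of pan_top between 0.052 and 0.063 m and angle between tall_cup_mid's own z axis and vertical below 0.1 rad and contact force between the fingers and tall_cup below 0.1 N and value of joint pointer above 0.5 rad and linear speed of tall_cup below 0.02 m/s), for 0.3 s.
3. the dial is turned until its zero mark meets the pointer (horizontal distance between tall_cup_mid and pan_top below 0.028 m and z of tall_cup_mid in the frame of pan_top between 0.052 and 0.063 m and angle between tall_cup_mid's own z axis and vertical below 0.1 rad and horizontal distance between zero_mark and pointer_tip below 0.004 m), for 0.2 s.
At the end, for the whole second after the job is handed in: The lever is past 0.8 rad (off). The tall cup stands upright on the pan within 28 mm of its middle; the zero mark is within 4 mm of the pointer (both 50 mm from the dial's axis); every short cup present stands upright on the drying board, its axis at least 20 mm inside the edges; all at rest (all of step 3 and value of joint lever above 0.8 rad and value of joint pointer above 0.5 rad and x of cup1_mid in the frame of board between -0.12 and 0.12 m and y of cup1_mid in the frame of board between -0.055 and 0.055 m and z of cup1_mid in the frame of board between 0.043 and 0.055 m and angle between each of cup1_mid, cup2_mid, cup3_mid's own z axis and vertical below 0.12 rad and x of cup2_mid in the frame of board between -0.12 and 0.12 m and y of cup2_mid in the frame of board between -0.055 and 0.055 m and z of cup2_mid in the frame of board between 0.043 and 0.055 m and x of cup3_mid in the frame of board between -0.12 and 0.12 m and y of cup3_mid in the frame of board between -0.055 and 0.055 m and z of cup3_mid in the frame of board between 0.043 and 0.055 m and linear speed of each of tall_cup, cup1, cup2, cup3 below 0.02 m/s); the robot touches nothing.
It fails at once if the scale's pan is loaded with more than 30 N (contact force between pan and anything else above 30 N).
It fails at once if the glue bottle, jar or spool clamp is moved more than 30 mm (distance of any of glue_bottle, pin_jar, spool_clamp from where it was at the start of the episode above 0.03 m).
Of cup1, cup2, cup3 only 2 to 3 are there at a start; the rules pass over those that are not, and their reading is None.
At some moment in a run one of board, cup1, cup2, cup3 may be knocked a few centimetres aside while the robot is not near it.
It also fails if it takes over 208 s, if anything falls off the work surface, if the arm or the gripper's body presses on something with over 40 N, if the wrist force passes 120 N, or if a joint passes its speed limit or range.

## Working session

There is one attempt and no reset: what is moved stays moved. The work goes in short steps, Python scripts to look and compute and a tool call to move; the robot and the scene stay as the last step left them, time stands still between calls to the robot, and variables do not carry over. Pictures are saved under pics/ and viewed, and the job is handed in when it is done.

Besides the shell and the picture viewer there is one more tool, called after "Request:" in YAML: its name, and indented under it one key for each argument. drive_tool: Moves the arm, as the interface text tells. Its arguments: {"type":"object","properties":{"series":{"type":"string"}},"required":["series"]}

```bash
ls -la; mkdir -p pics; cat > h.py <<'E'
import numpy as np, cv2
from scipy.spatial.transform import Rotation as R
from bench import sensors, imaging, ctrl
def grab(n,save=None):
    f=imaging.grab_frame(n)
    if save: cv2.imwrite('pics/'+save,cv2.cvtColor(f['frame'],cv2.COLOR_RGB2BGR))
    return f
E
python3 - <<'E'
from h import *
print(sensors.get_obs())
for n in ['scene','top','wrist']:
    f=grab(n,n+'0.png'); print(n,{k:v for k,v in f.items() if k!='frame'})
E
```

```text
total 12
drwxr-xr-x  3 agent agent 4096 Dec  7 15:05 .
drwxr-xr-x 23 root  root  4096 Dec  7 15:05 ..
drwxr-xr-x  2 agent agent 4096 Dec  7 15:05 pics
{'t': 0.0, 'joint_positions': array([-1.30588999e+00,  2.64729168e-01,  1.60534676e+00,  5.42445601e-06,
        1.27369696e+00, -3.68946896e-02]), 'dq': array([ 0.00191164, -0.00052193,  0.00077345,  0.00094245, -0.0007185 ,
       -0.00059886]), 'joint_torque': array([-1.74510329e-03, -5.02118146e+01, -3.56877136e+01,  7.27306260e-02,
        2.92790704e-02, -1.56940796e-04]), 'tcp_pos': array([ 200.46815778, -643.85567021,  256.41883113]), 'ee_rot': array([-3.14150705e+00,  2.17855993e-03, -1.26899680e+00]), 'ft_force': array([-0.13443896, -0.20963523,  0.3528816 ]), 'moment': array([-0.04744194,  0.0172635 , -0.00613237]), 'width': 0.9985576404809459}
scene {'fx': 383.7015511711654, 'fy': 383.7015511711654, 'cx': 261.84883113761873, 'cy': 193.19706013482977, 'position': array([1242.86944097,  180.96273268,  637.02046301]), 'orientation': array([-2.22819804, -0.00977237,  1.86924904])}
top {'fx': 352.07655893090737, 'fy': 352.07655893090737, 'cx': 253.97173688611804, 'cy': 194.42405845715462, 'position': array([ 405.5070895 ,   -1.13988722, 1057.53331933]), 'orientation': array([-2.99248749, -0.00519191, -1.55141301])}
wrist {'fx': 314.79221605883004, 'fy': 314.79221605883004, 'cx': 253.4504105042344, 'cy': 188.40654376367277, 'position': array([ 263.76661721, -624.49667939,  383.8139715 ]), 'orientation': array([ 2.87900951e+00,  1.25528017e-03, -1.26920348e+00])}
```

View pics/top0.png

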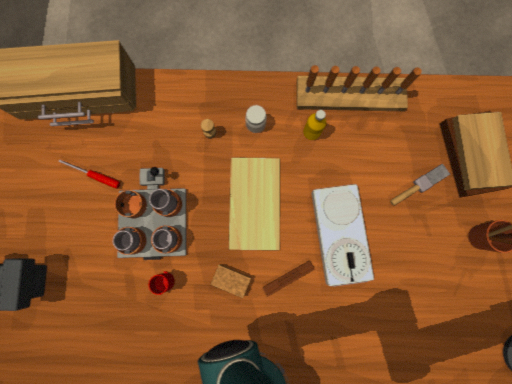

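View pics/scene0.png

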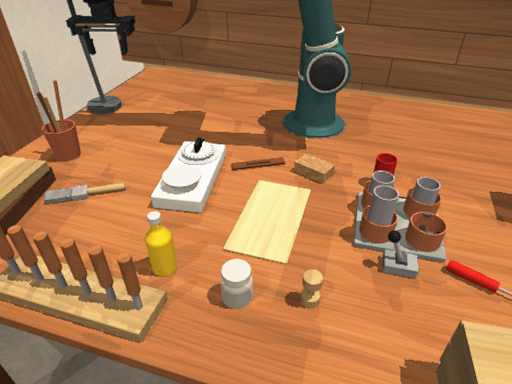

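View pics/wrist0.png

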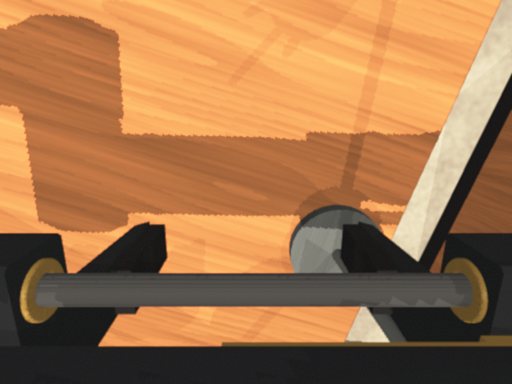

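```bash
python3 - <<'E'
import cv2
a=cv2.imread('pics/top0.png')
c=cv2.resize(a[160:300,105:200],None,fx=5.5,fy=5.5*600/770,interpolation=cv2.INTER_CUBIC) if 0 else cv2.resize(a[160:300,90:230],None,fx=4.2,fy=4.2,interpolation=cv2.INTER_CUBIC)
cv2.imwrite('pics/c1.png',c)
cv2.imwrite('pics/c2.png',cv2.resize(a[175:295,300:390],None,fx=5,fy=5,interpolation=cv2.INTER_CUBIC))
b=cv2.imread('pics/scene0.png')
cv2.imwrite('pics/c3.png',cv2.resize(b[145:285,340:480],None,fx=4.2,fy=4.2,interpolation=cv2.INTER_CUBIC))
E
```

```text
(no output)
```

View pics/c1.png

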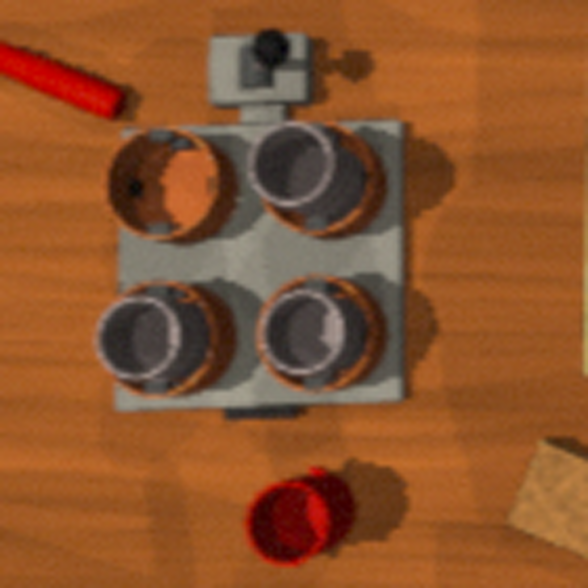

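View pics/c2.png

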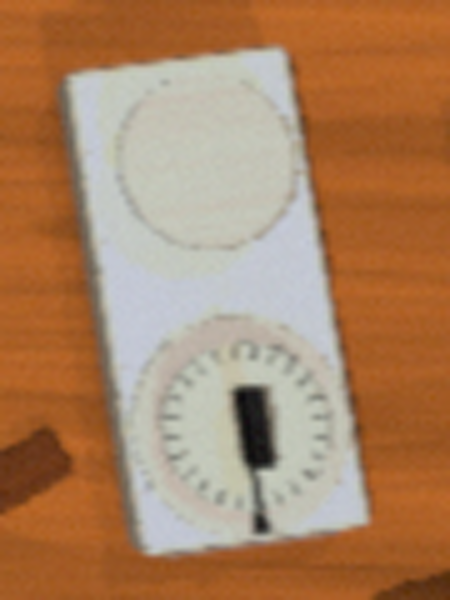

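View pics/c3.png

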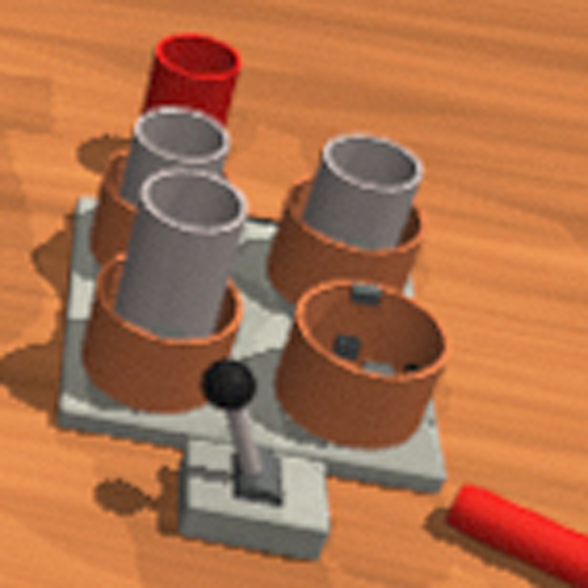

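```bash
cat >> h.py <<'E'
def ray(f,u,v):
    d=R.from_euler('xyz',f['orientation']).apply([(u-f['cx'])/f['fx'],(v-f['cy'])/f['fy'],1])
    return np.array(f['position']),d
def onz(f,u,v,z):
    p,d=ray(f,u,v); return p+d*(z-p[2])/d[2]
def proj(f,P):
    q=R.from_euler('xyz',f['orientation']).inv().apply(np.atleast_2d(P)-f['position'])
    return np.c_[q[:,0]/q[:,2]*f['fx']+f['cx'],q[:,1]/q[:,2]*f['fy']+f['cy']]
def crop(img,u0,v0,u1,v1,s,name):
    a=img[v0:v1,u0:u1]; cv2.imwrite('pics/'+name,cv2.cvtColor(cv2.resize(a,None,fx=s,fy=s,interpolation=cv2.INTER_CUBIC),cv2.COLOR_RGB2BGR))
def fit(f,pts,loc,x0=None):
    # pts px, loc in body frame (z = height above bench); fit x,y,yaw
    from scipy.optimize import least_squares
    pts=np.array(pts,float);loc=np.array(loc,float)
    def w(q): return R.from_euler('z',q[2]).apply(loc)+[q[0],q[1],0]
    r=least_squares(lambda q:(proj(f,w(q))-pts).ravel(),x0 if x0 is not None else [400,0,0])
    return r.x, r.fun.reshape(-1,2)
E
python3 - <<'E'
from h import *
f=grab('top')
U=lambda x,y,s,u0,v0:((x+.5)/s-.5+u0,(y+.5)/s-.5+v0)
w=[(403,122),(403,398),(117,409),(292,164),(140,338),(303,332)]
q,r=fit(f,[U(*p,4.2,90,160) for p in w],[(100,-100,15),(-100,-100,15),(-100,100,15),(52.5,-52.5,133),(-52.5,52.5,103),(-52.5,-52.5,103)],[400,250,0])
print('warmer',q,r.round(1))
u=U(270,47,4.2,90,160);print('ball',onz(f,*u,83.4))
print('red',onz(f,*U(285,517,4.2,90,160),85))
s=[(65,77),(285,48),(368,522),(145,553),(210,163),(255,427)]
q,r=fit(f,[U(*p,5,300,175) for p in s],[(140,66,42),(140,-66,42),(-140,-66,42),(-140,66,42),(75,0,69),(-75,0,84)],[350,-250,0.1])
print('scale',q,r.round(1))
for n,p,z in [('bottle',(316,116),150),('jar',(257,113),80),('spool',(208,125),74)]: print(n,onz(f,*p,z))
for p in [(231,158),(279,158),(280,249),(230,249)]: print('board',onz(f,*p,6))
f=grab('scene');
for n,p,z in [('bottle',(162,270),0),('jar',(237,300),0),('spool',(311,303),0)]: print(n,onz(f,*p,z))
E
```

```text
warmer [4.73570807e+02 2.96690623e+02 5.07135389e-02] [[ 0.  -1. ]
 [ 0.2  0.9]
 [-0.5  0.5]
 [ 0.2 -0.2]
 [-0.2 -0.2]
 [ 0.2 -0. ]]
ball [613.59845015 280.29413785  83.4       ]
red [306.48602105 251.33936974  85.        ]
scale [ 4.49612942e+02 -2.60471104e+02  1.49794393e-01] [[-0.1 -1.2]
 [ 0.3 -1.1]
 [ 0.9  1. ]
 [-0.7  1.1]
 [-0.9 -0.4]
 [ 0.6  0.4]]
bottle [ 759.31637231 -166.46900726  150.        ]
jar [792.06608571  -7.53297819  80.        ]
spool [754.81802706 134.28666702  74.        ]
board [675.06461554  69.08958726   6.        ]
board [678.11590903 -78.14426061   6.        ]
board [402.17767472 -83.53161292   6.        ]
board [399.32083772  64.02138813   6.        ]
bottle [ 776.35004869 -180.70935908    0.        ]
jar [ 8.0080418e+02 -4.0212593e-01  0.0000000e+00]
spool [763.35045994 142.04783771   0.        ]
```

```bash
cat >> h.py <<'E'
def plan(x,y,z,yaw,n=None,cmd=None,grip=100):
    """rows from the present pose to a pointing-down target; prints"""
    o=sensors.get_obs(); 
    p0=np.array(o['tcp_pos']); R0=R.from_euler('xyz',o['ee_rot'])
    R1=R.from_euler('xyz',[np.pi,0,yaw])
    p1=np.array([x,y,z],float)
    rv=(R0.inv()*R1).as_rotvec(); d=p1-p0
    m=max(int(np.ceil(np.linalg.norm(d)/48)),int(np.ceil(np.linalg.norm(rv)/.145)),1)
    if n: m=max(n,m)
    rows=[]
    for i in range(m):
        Ri=R0*R.from_rotvec(rv*i/m)
        s=Ri.inv().apply(d/m)/1000
        rows.append('%g '%grip+' '.join('%.4f'%v for v in s)+' '+' '.join('%.3f'%v for v in rv/m))
    print('at',p0.round(1),o['ee_rot'].round(3),'t',round(o['t'],2),'need',d.round(1),rv.round(3),'w',round(o['width'],3),'F',o['ft_force'].round(1))
    for k in range(0,m,8): print(';'.join(rows[k:k+8]))
E
python3 -c "
from h import *
plan(560,-150,300,-1.52)"
```

```text
at [ 200.6 -644.2  257.1] [-3.142e+00  1.000e-03 -1.269e+00] t 0.25 need [359.4 494.2  42.9] [0.    0.001 0.251] w 0.998 F [-0.9 -0.  -0.4]
100 -0.0281 -0.0377 -0.0033 0.000 0.000 0.019;100 -0.0288 -0.0372 -0.0033 0.000 0.000 0.019;100 -0.0295 -0.0366 -0.0033 0.000 0.000 0.019;100 -0.0302 -0.0360 -0.0033 0.000 0.000 0.019;100 -0.0309 -0.0354 -0.0033 0.000 0.000 0.019;100 -0.0316 -0.0348 -0.0033 0.000 0.000 0.019;100 -0.0322 -0.0342 -0.0033 0.000 0.000 0.019;100 -0.0329 -0.0336 -0.0033 0.000 0.000 0.019
100 -0.0335 -0.0329 -0.0033 0.000 0.000 0.019;100 -0.0342 -0.0323 -0.0033 0.000 0.000 0.019;100 -0.0348 -0.0316 -0.0033 0.000 0.000 0.019;100 -0.0354 -0.0309 -0.0033 0.000 0.000 0.019;100 -0.0360 -0.0302 -0.0033 0.000 0.000 0.019
```

Request:
drive_tool:
  series: "100 -0.028 -0.038 -0.003 0 0 0.02;100 -0.029 -0.037 -0.003 0 0 0.02;100 -0.03 -0.037 -0.003 0 0 0.02;100 -0.03 -0.036 -0.003 0 0 0.02;100 -0.031 -0.035 -0.003 0 0 0.02;100 -0.032 -0.035 -0.003 0 0 0.02;100 -0.032 -0.034 -0.003 0 0 0.02;100 -0.033 -0.034 -0.003 0 0 0.02"

```text
t: 1.05
tcp_pos: [423.6, -338.4, 282.0]
ee_rot: [-3.141, -0.0, -1.43]
ft_force: [0.2, -1.3, -0.5]
width: 1.002
```

Request:
drive_tool:
  series: "0 -0.034 -0.033 -0.003 0 0 0.02;0 -0.034 -0.032 -0.003 0 0 0.02;0 -0.035 -0.032 -0.003 0 0 0.02;0 -0.035 -0.031 -0.003 0 0 0.02;0 -0.036 -0.03 -0.003 0 0 0.02"

```text
t: 1.55
tcp_pos: [563.3, -149.0, 297.0]
ee_rot: [-3.141, -0.0, -1.53]
ft_force: [0.3, 0.4, 0.1]
width: 0.568
```

```bash
python3 -c "
from h import *
plan(410,290,300,-1.52,grip=0)"
```

```text
at [ 563.3 -149.   297. ] [-3.141 -0.    -1.53 ] t 1.55 need [-153.3  439.     3. ] [-0.   -0.   -0.01] w 0.568 F [0.3 0.4 0.1]
0 -0.0445 0.0135 -0.0003 -0.000 -0.000 -0.001;0 -0.0445 0.0135 -0.0003 -0.000 -0.000 -0.001;0 -0.0445 0.0134 -0.0003 -0.000 -0.000 -0.001;0 -0.0445 0.0134 -0.0003 -0.000 -0.000 -0.001;0 -0.0445 0.0133 -0.0003 -0.000 -0.000 -0.001;0 -0.0446 0.0133 -0.0003 -0.000 -0.000 -0.001;0 -0.0446 0.0133 -0.0003 -0.000 -0.000 -0.001;0 -0.0446 0.0132 -0.0003 -0.000 -0.000 -0.001
0 -0.0446 0.0132 -0.0003 -0.000 -0.000 -0.001;0 -0.0446 0.0131 -0.0003 -0.000 -0.000 -0.001
```

Works very accurately.

Request:
drive_tool:
  series: "0 -0.0445 0.0135 0 0 0 0;0 -0.0445 0.0135 0 0 0 0;0 -0.0445 0.0135 0 0 0 0;0 -0.0445 0.0135 0 0 0 0;0 -0.0445 0.0135 0 0 0 0;0 -0.0445 0.0135 0 0 0 0;0 -0.0445 0.0135 0 0 0 0;0 -0.0445 0.0135 0 0 0 0"

```text
t: 2.35
tcp_pos: [438.6, 201.9, 296.9]
ee_rot: [-3.141, 0.0, -1.529]
ft_force: [0.7, 0.6, -0.0]
width: 0.005
```

Request:
drive_tool:
  series: "0 -0.0445 0.0135 0 0 0 0;0 -0.0445 0.0135 0 0 0 0;0 0 0 0 0 0 0"

```text
t: 2.65
tcp_pos: [406.8, 292.5, 296.8]
ee_rot: [3.141, 0.002, -1.523]
ft_force: [-0.9, -1.0, 0.5]
width: 0.0
```

```bash
python3 -c "
from h import *
f=grab('wrist','w1.png')
print(f['position'],f['orientation'])
plan(410,290,300,-1.52,grip=0)"
```

```text
[473.04609515 295.29061243 424.0176602 ] [ 2.87850946e+00  1.51278414e-03 -1.52299094e+00]
at [407.7 290.3 296.7] [ 3.141  0.    -1.524] t 2.7 need [ 2.3 -0.3  3.3] [ 0.     0.    -0.004] w 0.002 F [ 0.4 -1.5  0.3]
0 0.0004 -0.0022 -0.0033 0.000 0.000 -0.004
```

View pics/w1.png

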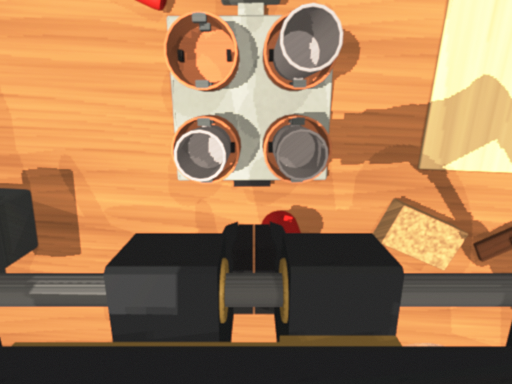

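```bash
python3 -c "
from h import *
a=cv2.cvtColor(cv2.imread('pics/w1.png'),cv2.COLOR_BGR2RGB)
crop(a,155,0,355,190,3.1,'c4.png')"
```

```text
(no output)
```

View pics/c4.png

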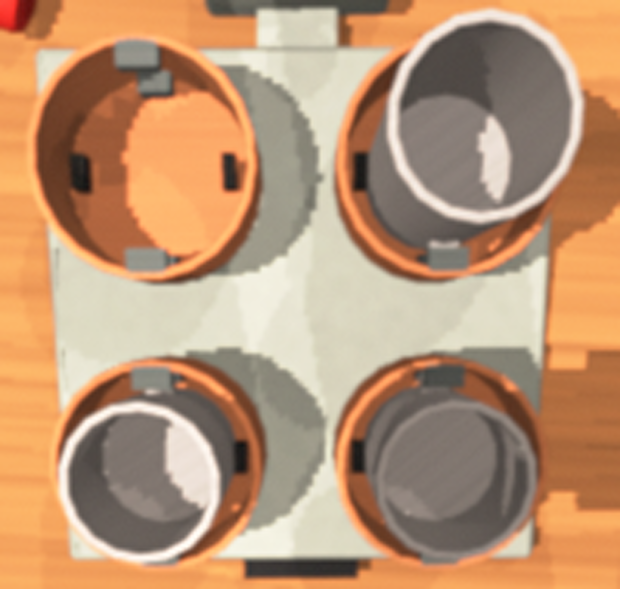

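```bash
python3 - <<'E'
from h import *
f=grab('wrist')
U=lambda x,y,s,u0,v0:((x+.5)/s-.5+u0,(y+.5)/s-.5+v0)
w=[(37,50),(532,558),(73,556),(484,116),(139,480),(457,478),(145,158),(160,459),(438,457)]
L=[(100,100,15),(-100,-100,15),(-100,100,15),(52.5,-52.5,133),(-52.5,52.5,103),(-52.5,-52.5,103),(52.5,52.5,68),(-52.5,52.5,68),(-52.5,-52.5,68)]
px=[U(*p,3.1,155,0) for p in w]
q,r=fit(f,px,L,[474,297,0.05])
print('warmer',q,r.round(1))
RR=R.from_euler('z',q[2])
for l in [(52.5,-52.5),(-52.5,52.5),(-52.5,-52.5),(138,0),(138,-90),(138,0)]: print(l,RR.apply([*l,0])[:2]+q[:2])
for k in (3,4,5): print(onz(f,*px[k],L[k][2]))
E
```

```text
warmer [4.76199591e+02 2.95784254e+02 5.25634947e-02] [[-1.4 -2.1]
 [ 0.5 -0.6]
 [-1.2  0.9]
 [ 1.2 -0.8]
 [ 0.5  0.1]
 [ 0.3  0.2]
 [-1.  -0.9]
 [-1.2  2.1]
 [ 1.8  2.2]]
(52.5, -52.5) [531.38539365 246.11507702]
(-52.5, 52.5) [421.01378782 345.45343128]
(-52.5, -52.5) [426.5304136  240.59845124]
(138, 0) [614.00899308 303.03467661]
(138, -90) [618.73752946 213.15897943]
(138, 0) [614.00899308 303.03467661]
[530.71953431 247.06838153 133.        ]
[421.13781659 345.97375034 103.        ]
[426.71141428 240.90625962 103.        ]
```

```bash
python3 -c "
from h import *
plan(618,210,200,-1.52,grip=0)"
```

```text
at [408.4 288.8 296.6] [ 3.142e+00 -1.000e-03 -1.526e+00] t 2.75 need [209.6 -78.8 -96.6] [ 0.    -0.001 -0.006] w 0.007 F [ 0.6  0.1 -0.9]
0 0.0147 -0.0343 0.0161 0.000 -0.000 -0.001;0 0.0147 -0.0343 0.0161 0.000 -0.000 -0.001;0 0.0147 -0.0343 0.0161 0.000 -0.000 -0.001;0 0.0148 -0.0343 0.0161 0.000 -0.000 -0.001;0 0.0148 -0.0342 0.0161 0.000 -0.000 -0.001;0 0.0149 -0.0342 0.0161 0.000 -0.000 -0.001
```

Request:
drive_tool:
  series: "0 0.0148 -0.0343 0.016 0 0 0;0 0.0148 -0.0343 0.016 0 0 0;0 0.0148 -0.0343 0.016 0 0 0;0 0.0148 -0.0343 0.016 0 0 0;0 0.0148 -0.0343 0.016 0 0 0;0 0.0148 -0.0343 0.016 0 0 0;0 0 0 0.036 0 0 0;0 0 0 0.036 0 0 0"

```text
t: 3.55
tcp_pos: [620.8, 204.7, 128.4]
ee_rot: [-3.139, -0.0, -1.533]
ft_force: [-0.4, 1.2, -1.1]
width: 0.003
```

Request:
drive_tool:
  series: "0 0 0 0.036 0 0 0;0 0 0 0 0 0 0"

```text
t: 3.75
tcp_pos: [614.1, 204.1, 86.3]
ee_rot: [3.13, -0.003, -1.532]
ft_force: [-1.1, -0.0, -0.3]
width: 0.006
```

```bash
python3 -c "
from h import *
f=grab('scene','s2.png');crop(f['frame'],330,120,490,290,3.5,'c5.png')
plan(615,301,93,-1.52,grip=0)"
```

```text
at [616.1 205.2  89.6] [ 3.135e+00 -2.000e-03 -1.531e+00] t 3.8 need [-1.1 95.8  3.4] [ 0.007 -0.002 -0.011] w 0.007 F [ 0.9 -0.2  0.7]
0 -0.0479 -0.0013 -0.0018 0.004 -0.001 -0.006;0 -0.0479 -0.0016 -0.0018 0.004 -0.001 -0.006
```

View pics/c5.png

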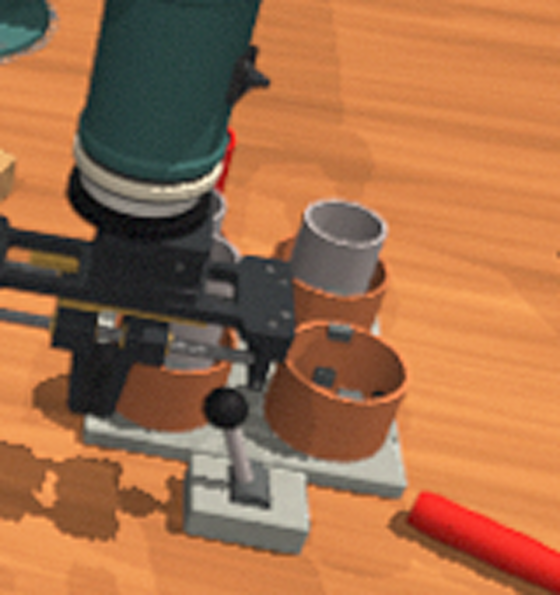

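Request:
drive_tool:
  series: "0 -0.02 0 -0.001 0 0 0;0 -0.015 0 -0.001 0 0 0;0 -0.015 0 -0.001 0 0 0;0 -0.015 0 0 0 0 0;0 -0.015 0 0 0 0 0"

```text
t: 4.3
tcp_pos: [615.4, 290.1, 97.2]
ee_rot: [-3.139, 0.001, -1.528]
ft_force: [0.7, -1.3, 0.7]
width: 0.006
```

Request:
drive_tool:
  series: "0 -0.006 0 0 0 0 0;0 -0.005 0 0 0 0 0;0 0 0 0 0 0 0"

```text
t: 4.6
tcp_pos: [614.1, 299.7, 95.3]
ee_rot: [3.141, 0.0, -1.528]
ft_force: [0.2, 0.2, -0.4]
width: 0.006
```

```bash
python3 -c "
from h import *
f=grab('scene','s3.png');crop(f['frame'],330,120,490,290,3.5,'c6.png')
plan(615,301,93,-1.52,grip=0)"
```

```text
at [614.  299.2  95.2] [ 3.141 -0.    -1.529] t 4.65 need [ 1.   1.8 -2.2] [ 0.001 -0.    -0.009] w 0.004 F [ 0.7 -0.6 -0.4]
0 -0.0018 -0.0010 0.0022 0.001 -0.000 -0.009
```

View pics/c6.png

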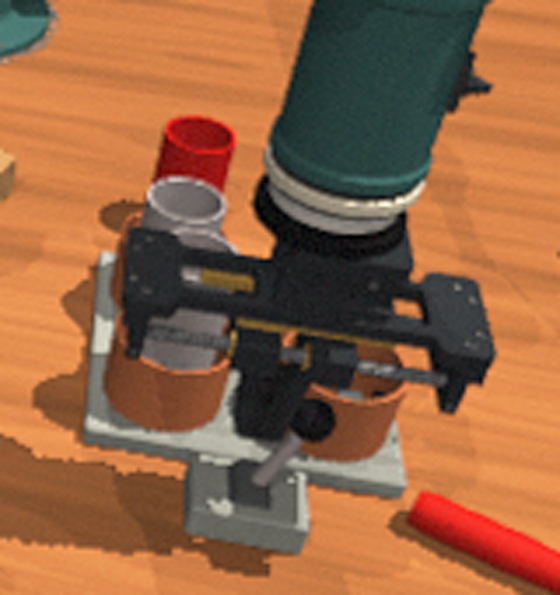

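Request:
drive_tool:
  series: "0 -0.002 0 0 0 0 0;0 -0.002 0 0 0 0 0;0 0 0 0 0 0 0"

```text
t: 4.95
tcp_pos: [614.1, 302.6, 95.4]
ee_rot: [3.141, -0.0, -1.529]
ft_force: [-0.2, -0.8, -1.6]
width: 0.003
```

```bash
python3 -c "
from h import *
f=grab('top','t3.png');crop(f['frame'],110,150,200,220,6,'c7.png')
plan(615,301,93,-1.52,grip=0)"
```

```text
at [614.2 302.6  95.5] [ 3.141 -0.    -1.529] t 5.0 need [ 0.8 -1.6 -2.5] [ 0.001 -0.    -0.009] w 0.006 F [-0.9 -0.1 -1.1]
0 0.0017 -0.0007 0.0025 0.001 -0.000 -0.009
```

View pics/c7.png

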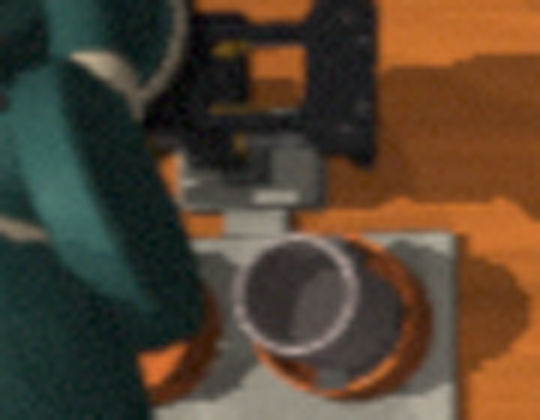

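Request:
drive_tool:
  series: "0 -0.0015 0 0 0 0 0;0 0 0 0 0 0 0;0 -0.001 0 0 0 0 0;0 0 0 0 0 0 0"

```text
t: 5.4
tcp_pos: [614.2, 305.5, 95.7]
ee_rot: [-3.142, 0.0, -1.529]
ft_force: [-0.5, -0.2, -0.2]
width: 0.009
```

Request:
drive_tool:
  series: "0 0.02 0 0 0 0 0;0 0.04 0 0 0 0 0;0 0.035 0 0 0 0 0;100 0 0 -0.05 0 0 0;100 0 0 -0.05 0 0 0;100 0 0 0 0 0 0"

```text
t: 6.0
tcp_pos: [623.4, 210.3, 205.4]
ee_rot: [-3.126, 0.004, -1.53]
ft_force: [1.4, 0.1, 1.7]
width: 0.251
```

```bash
python3 -c "
from h import *
f=grab('scene','s4.png');crop(f['frame'],330,120,490,290,3.5,'c8.png')
plan(531.2,246.5,225,-1.52)"
```

```text
at [621.6 210.1 201.8] [-3.131e+00  3.000e-03 -1.530e+00] t 6.05 need [-90.4  36.4  23.2] [-0.011  0.002 -0.01 ] w 0.296 F [ 0.5 -0.2  0.2]
100 -0.0134 0.0295 -0.0080 -0.004 0.001 -0.003;100 -0.0135 0.0295 -0.0079 -0.004 0.001 -0.003;100 -0.0136 0.0295 -0.0078 -0.004 0.001 -0.003
```

View pics/c8.png

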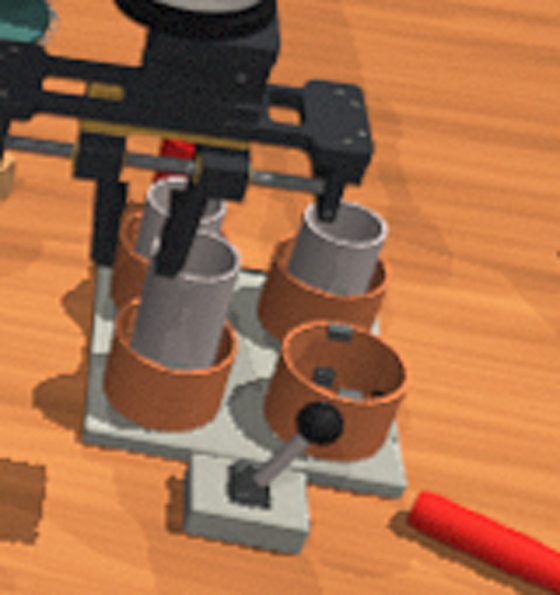

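```bash
python3 - <<'E'
from h import *
f=grab('scene')
u,v=(320.5)/3.5-.5+330,423.5/3.5-.5+120
p,d=ray(f,u,v)
q=[476.2,295.8,.0526]; ex=np.array([np.cos(q[2]),np.sin(q[2]),0]);ey=np.array([-ex[1],ex[0],0]);o=np.array([*q[:2],0])
s=(138-(p-o)@ex)/(d@ex); P=p+s*d
print((P-o)@ey,P[2]-22, 'angle',.5+np.arctan2((P-o)@ey,P[2]-22))
plan(531.2,246.5,200,-1.52)
E
```

```text
28.089293263348893 65.81017142792552 angle 0.9034137112421157
at [619.7 209.8 198.6] [-3.136e+00  1.000e-03 -1.530e+00] t 6.1 need [-88.5  36.7   1.4] [-0.005  0.001 -0.01 ] w 0.343 F [-0.9 -0.4 -0.3]
100 -0.0202 0.0435 -0.0009 -0.003 0.001 -0.005;100 -0.0204 0.0434 -0.0008 -0.003 0.001 -0.005
```

Request:
drive_tool:
  series: "100 -0.0203 0.0435 0 0 0 0;100 -0.0203 0.0435 0 0 0 0;100 0 0 0 0 0 0;100 0 0 0 0 0 0;100 0 0 0 0 0 0"

```text
t: 6.6
tcp_pos: [529.9, 247.0, 194.9]
ee_rot: [3.141, -0.001, -1.529]
ft_force: [0.4, 0.0, 0.2]
width: 0.798
```

```bash
python3 -c "
from h import *
f=grab('wrist','w2.png')
plan(531.2,246.5,110,-1.52)"
```

```text
at [530.3 247.  195.2] [ 3.141 -0.    -1.529] t 6.65 need [  0.9  -0.5 -85.2] [ 0.    -0.    -0.009] w 0.846 F [-0.2 -0.4  0.6]
100 0.0002 -0.0004 0.0426 0.000 -0.000 -0.005;100 0.0002 -0.0004 0.0426 0.000 -0.000 -0.005
```

View pics/w2.png

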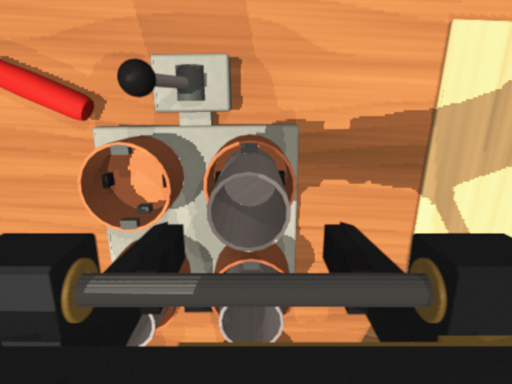

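Request:
drive_tool:
  series: "100 0 0 0.03 0 0 0;100 0 0 0.03 0 0 0;100 0 0 0.025 0 0 0;100 0 0 0 0 0 0;100 0 0 0 0 0 0"

```text
t: 7.15
tcp_pos: [530.2, 247.0, 110.4]
ee_rot: [3.141, -0.0, -1.53]
ft_force: [0.0, 0.1, 0.1]
width: 0.997
```

```bash
python3 -c "
from h import *
f=grab('wrist','w3.png')
plan(531.2,246.5,110,-1.52)"
```

```text
at [531.  247.4 111.6] [-3.14  0.   -1.53] t 7.2 need [ 0.2 -0.9 -1.6] [-0.001  0.    -0.01 ] w 1.002 F [ 0.5 -0.2 -0.3]
100 0.0009 -0.0002 0.0016 -0.001 0.000 -0.010
```

View pics/w3.png

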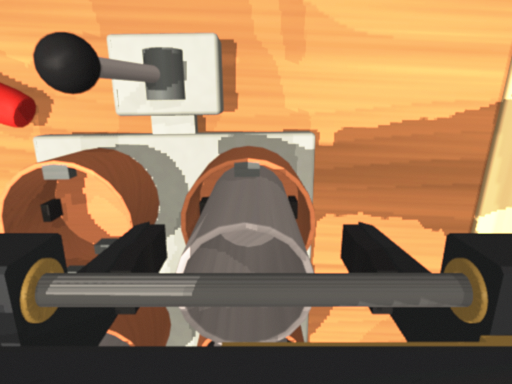

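```bash
python3 -c "
from h import *
f=grab('wrist')
for v in (222,343,283): print(onz(f,247,v,133))
for u in (182,312): print(onz(f,u,283,133))
"
```

```text
[556.10294502 250.61320275 133.        ]
[504.40706277 248.77372207 133.        ]
[531.48494721 249.73722715 133.        ]
[530.48207451 274.35058637 133.        ]
[532.48792263 225.12134686 133.        ]
```

Request:
drive_tool:
  series: "100 -0.0015 0 0 0 0 0;0 0 0 0 0 0 0;0 0 0 0 0 0 0;0 0 0 0 0 0 0;0 0 0 0 0 0 0;0 0 0 0 0 0 0;0 0 0 0 0 0 0"

```text
t: 7.95
tcp_pos: [529.6, 249.5, 111.0]
ee_rot: [-3.141, 0.001, -1.529]
ft_force: [0.2, 2.1, 1.6]
width: 0.609
```

Request:
drive_tool:
  series: "0 0 0 0 0 0 -0.14;0 0 0 0 0 0 -0.14;0 0 0 0 0 0 -0.14;0 0 0 0 0 0 -0.14;0 0 0 0 0 0 -0.14;0 0 0 0 0 0 -0.14;0 0 0 0 0 0 -0.14;0 0 0 0 0 0 -0.14"

```text
t: 8.75
tcp_pos: [529.0, 249.1, 111.0]
ee_rot: [3.141, 0.001, -0.404]
ft_force: [-3.1, 1.0, 3.4]
width: 0.611
```

Request:
drive_tool:
  series: "0 0 0 0 0 0 -0.1;0 0 0 0 0 0 0"

```text
t: 8.95
tcp_pos: [529.1, 249.2, 111.0]
ee_rot: [-3.141, 0.001, -0.309]
ft_force: [-2.5, 3.4, 1.9]
width: 0.612
```

```bash
python3 -c "
from h import *
o=sensors.get_obs();print(o['tcp_pos'],o['ee_rot'],o['ft_force'],o['moment'],o['width'])
f=grab('wrist','w4.png')"
```

```text
[529.07782437 249.21494901 110.96926234] [-3.14149470e+00  9.65190070e-04 -3.08910228e-01] [-2.49410242  3.3731562   1.93923473] [0.3992212  0.49254918 0.1503296 ] 0.6124044153138232
```

View pics/w4.png

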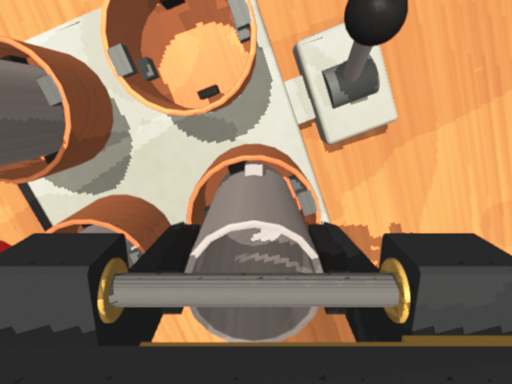

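Request:
drive_tool:
  series: "0 0 0 -0.005 0 0 0;0 0 0 -0.01 0 0 0;0 0 0 -0.01 0 0 0;0 0 0 -0.015 0 0 0;0 0 0 -0.02 0 0 0;0 0 0 -0.025 0 0 0;0 0 0 -0.03 0 0 0;0 0 0 0 0 0 0"

```text
t: 9.8
tcp_pos: [533.4, 250.1, 233.4]
ee_rot: [-3.134, -0.01, -0.309]
ft_force: [0.4, -0.5, -1.4]
width: 0.615
```

```bash
python3 -c "
from h import *
f=grab('scene','s5.png');crop(f['frame'],280,60,490,290,2.6,'c9.png')
f=grab('wrist','w5.png')
plan(531,247,245,-0.3,grip=0)"
```

```text
at [530.6 249.  227.8] [-3.139e+00 -3.000e-03 -3.090e-01] t 9.9 need [ 0.4 -2.  17.2] [-0.002 -0.003 -0.009] w 0.613 F [ 0.  -0.6 -2.6]
0 0.0011 0.0018 -0.0172 -0.002 -0.003 -0.009
```

View pics/c9.png

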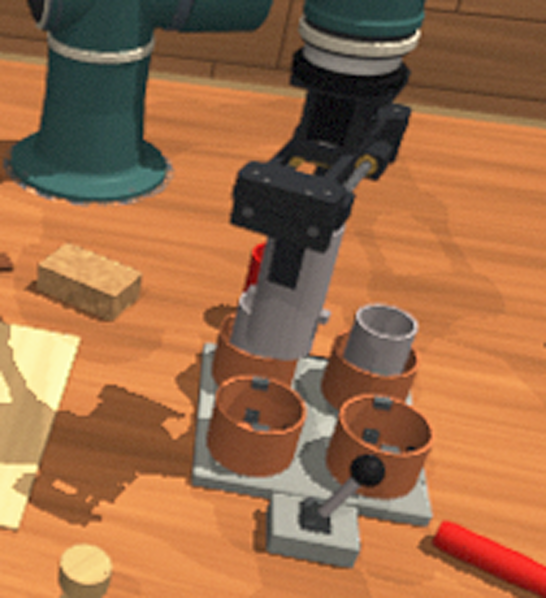

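View pics/w5.png

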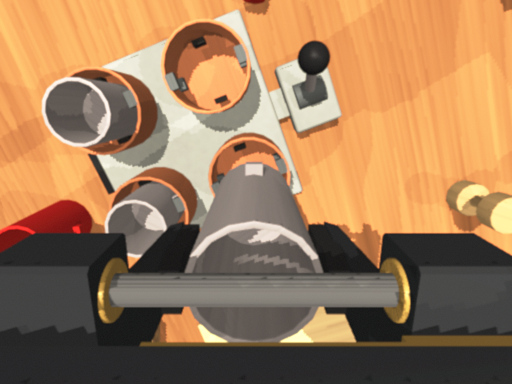

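```bash
python3 -c "
from h import *
plan(524,-249,240,-0.3,grip=0,n=14)"
```

```text
at [530.6 249.  227.8] [-3.139e+00 -3.000e-03 -3.090e-01] t 9.9 need [  -6.6 -498.    12.2] [-0.002 -0.003 -0.009] w 0.613 F [ 0.  -0.6 -2.6]
0 0.0104 0.0340 -0.0009 -0.000 -0.000 -0.001;0 0.0104 0.0340 -0.0009 -0.000 -0.000 -0.001;0 0.0103 0.0340 -0.0009 -0.000 -0.000 -0.001;0 0.0103 0.0340 -0.0009 -0.000 -0.000 -0.001;0 0.0103 0.0341 -0.0009 -0.000 -0.000 -0.001;0 0.0103 0.0341 -0.0009 -0.000 -0.000 -0.001;0 0.0102 0.0341 -0.0009 -0.000 -0.000 -0.001;0 0.0102 0.0341 -0.0009 -0.000 -0.000 -0.001
0 0.0102 0.0341 -0.0009 -0.000 -0.000 -0.001;0 0.0102 0.0341 -0.0009 -0.000 -0.000 -0.001;0 0.0102 0.0341 -0.0009 -0.000 -0.000 -0.001;0 0.0101 0.0341 -0.0009 -0.000 -0.000 -0.001;0 0.0101 0.0341 -0.0009 -0.000 -0.000 -0.001;0 0.0101 0.0341 -0.0009 -0.000 -0.000 -0.001
```

Request:
drive_tool:
  series: "0 0.006 0.02 -0.001 0 0 0;0 0.0103 0.034 -0.001 0 0 0;0 0.0103 0.034 -0.001 0 0 0;0 0.0103 0.034 -0.001 0 0 0;0 0.0103 0.034 -0.001 0 0 0;0 0.0103 0.034 -0.001 0 0 0;0 0.0103 0.034 -0.001 0 0 0;0 0.0103 0.034 -0.001 0 0 0"

```text
t: 10.7
tcp_pos: [524.0, -22.1, 231.7]
ee_rot: [3.14, 0.003, -0.309]
ft_force: [1.3, 0.6, -1.3]
width: 0.611
```

Request:
drive_tool:
  series: "0 0.0103 0.034 -0.001 0 0 0;0 0.0103 0.034 -0.001 0 0 0;0 0.0103 0.034 -0.001 0 0 0;0 0.0103 0.034 -0.001 0 0 0;0 0.0103 0.034 -0.001 0 0 0;0 0.008 0.03 0 0 0 0;0 0.005 0.015 0 0 0 0;0 0 0 0 0 0 0"

```text
t: 11.5
tcp_pos: [520.7, -246.3, 237.1]
ee_rot: [-3.141, 0.002, -0.312]
ft_force: [0.2, 0.2, -1.7]
width: 0.612
```

```bash
python3 -c "
from h import *
f=grab('wrist','w6.png')
f=grab('top','t6.png')
crop(f['frame'],280,160,400,300,4.2,'c10.png')
plan(524,-249,240,-0.3,grip=0)"
```

```text
at [ 521.  -244.1  237.6] [-3.14e+00  2.00e-03 -3.10e-01] t 11.6 need [ 3.  -4.9  2.4] [-0.001  0.002 -0.01 ] w 0.614 F [-0.   0.5 -2.7]
0 0.0043 0.0038 -0.0024 -0.001 0.002 -0.010
```

View pics/w6.png

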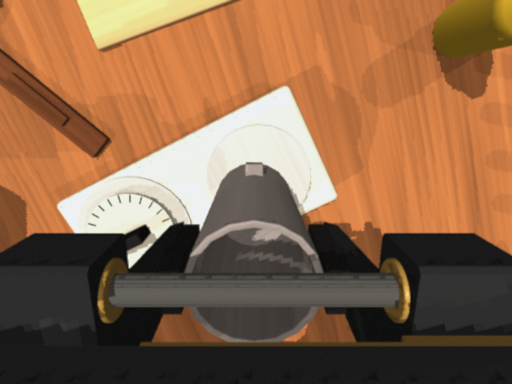

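View pics/c10.png

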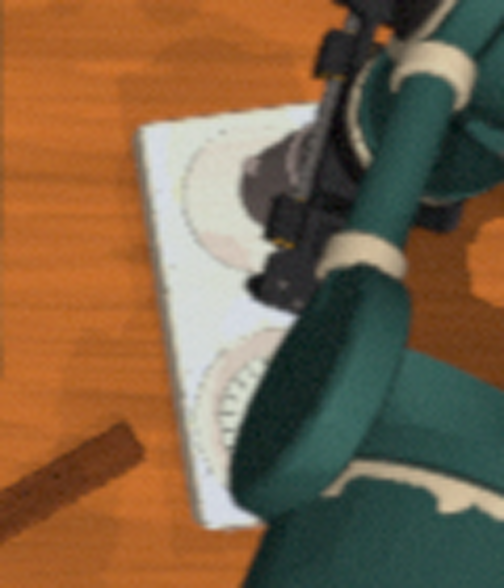

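```bash
python3 - <<'E'
from h import *
f=grab('wrist')
q,r=fit(f,[(289,87),(336,196),(59,207),(259,174)],[(140,66,42),(140,-66,42),(-140,66,42),(75,0,69)],[450,-260,.15])
print(q,r.round(1)); RR=R.from_euler('z',q[2])
for l in (75,-75): print(RR.apply([l,0,0])[:2]+q[:2])
for u in (207,311): print(onz(f,u,172,69))
print(onz(f,259,124,69))
E
```

```text
[ 4.51592673e+02 -2.60247748e+02  1.65607169e-01] [[-1.1 -4.3]
 [ 5.2  2.1]
 [-4.8  0.5]
 [ 0.6  3.4]]
[ 525.5665559  -247.88390627]
[ 377.61878921 -272.6115898 ]
[ 479.02901485 -227.43151112   69.        ]
[ 574.12481299 -257.83913225   69.        ]
[ 540.18058871 -199.50131912   69.        ]
```

Request:
drive_tool:
  series: "0 0.0045 0.0035 0.02 0 0 0;0 0 0 0.02 0 0 0;0 0 0 0.015 0 0 0;0 0 0 0.008 0 0 0;0 0 0 0 0 0 0;0 0 0 0 0 0 0"

```text
t: 12.25
tcp_pos: [525.1, -249.4, 176.2]
ee_rot: [3.142, -0.001, -0.308]
ft_force: [0.1, 0.3, -1.8]
width: 0.61
```

```bash
python3 -c "
from h import *
f=grab('scene','s6.png');crop(f['frame'],140,80,260,230,4,'c11.png')
plan(524.5,-248.5,162,-0.3,grip=0)"
```

```text
at [ 525.4 -249.8  176.7] [ 3.141e+00 -2.000e-03 -3.090e-01] t 12.3 need [ -0.9   1.3 -14.7] [ 0.    -0.002 -0.009] w 0.615 F [ 1.4  0.  -1.7]
0 -0.0013 -0.0009 0.0147 0.000 -0.002 -0.009
```

View pics/c11.png

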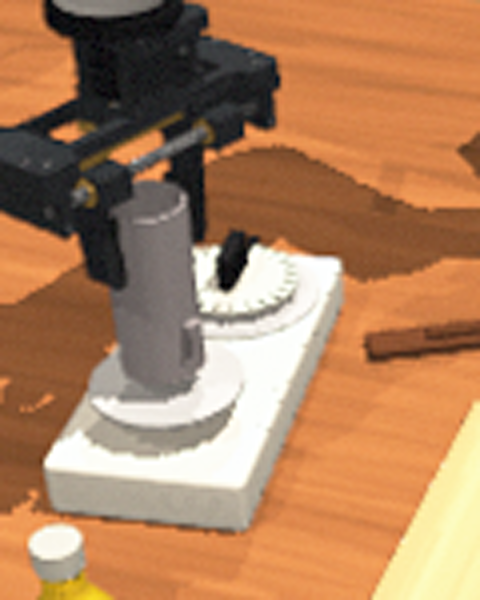

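Request:
drive_tool:
  series: "0 0 0 0.005 0 0 0;0 0 0 0.004 0 0 0;0 0 0 0.003 0 0 0;0 0 0 0.002 0 0 0;0 0 0 0 0 0 0"

```text
t: 12.8
tcp_pos: [524.5, -249.7, 161.2]
ee_rot: [-3.141, 0.001, -0.309]
ft_force: [-0.4, 0.8, -1.8]
width: 0.616
```

Request:
drive_tool:
  series: "0 0 0 0.002 0 0 0;0 0 0 0.002 0 0 0;0 0 0 0 0 0 0;0 0 0 0 0 0 0"

```text
t: 13.2
tcp_pos: [524.9, -249.8, 157.9]
ee_rot: [3.141, -0.0, -0.309]
ft_force: [-1.0, -0.4, -0.6]
width: 0.614
```

```bash
python3 -c "
from h import *
for n in range(3):
  f=grab('scene','s7.png');o=sensors.get_obs();print(o['tcp_pos'].round(1),o['ft_force'].round(1))
crop(f['frame'],140,80,260,230,4,'c12.png')"
```

```text
[ 524.8 -249.8  157.9] [-0.4 -0.4 -0.5]
[ 524.9 -249.8  157.9] [ 0.3  0.8 -1. ]
[ 524.8 -249.8  157.9] [-0.2  0.1 -1.5]
```

View pics/c12.png

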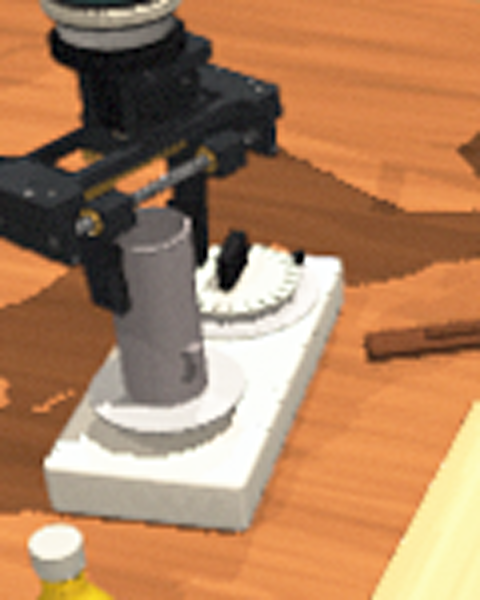

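Request:
drive_tool:
  series: "0 0 0 0.001 0 0 0;0 0 0 0.001 0 0 0;0 0 0 0 0 0 0"

```text
t: 13.65
tcp_pos: [524.8, -249.8, 155.7]
ee_rot: [3.142, -0.0, -0.309]
ft_force: [0.8, 0.0, -0.3]
width: 0.612
```

Request:
drive_tool:
  series: "66 0 0 0 0 0 0;72 0 0 0 0 0 0;80 0 0 0 0 0 0;100 0 0 0 0 0 0;100 0 0 0 0 0 0;100 0 0 0 0 0 0;100 0 0 0 0 0 0;100 0 0 0 0 0 0"

```text
t: 14.45
tcp_pos: [524.7, -249.7, 155.7]
ee_rot: [3.142, 0.0, -0.309]
ft_force: [-0.4, -0.3, -0.6]
width: 0.997
```

```bash
python3 -c "
from h import *
f=grab('scene','s8.png')
crop(f['frame'],140,80,260,230,4,'c13.png')
f=grab('wrist','w8.png')
plan(524.5,-249.5,270,-0.3)"
```

```text
at [ 524.7 -249.7  155.7] [-3.142  0.    -0.309] t 14.55 need [ -0.2   0.2 114.3] [-0.     0.    -0.009] w 1.001 F [ 0.3 -0.3  0.7]
100 -0.0001 -0.0000 -0.0381 -0.000 0.000 -0.003;100 -0.0001 -0.0000 -0.0381 -0.000 0.000 -0.003;100 -0.0001 -0.0000 -0.0381 -0.000 0.000 -0.003
```

View pics/c13.png

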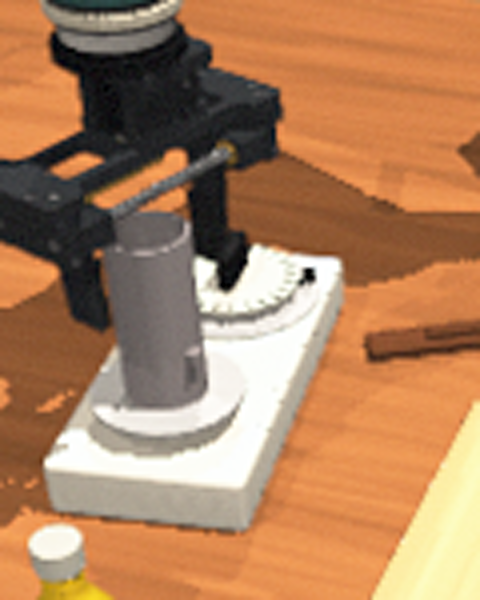

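View pics/w8.png

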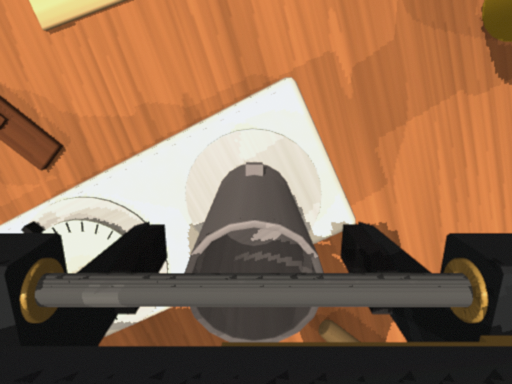

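Request:
drive_tool:
  series: "100 0 0 -0.01 0 0 0;100 0 0 -0.02 0 0 0;100 0 0 -0.03 0 0 0;100 0 0 -0.03 0 0 0;100 0 0 0 0 0 0"

```text
t: 15.05
tcp_pos: [527.6, -251.2, 252.0]
ee_rot: [3.14, -0.01, -0.309]
ft_force: [-0.1, -0.8, 0.7]
width: 1.001
```

```bash
python3 -c "
from h import *
f=grab('top','t8.png')
crop(f['frame'],300,175,390,295,5,'c14.png')
plan(415,-262,240,1.73,n=16,grip=30)"
```

```text
at [ 526.5 -250.6  249.4] [ 3.14  -0.006 -0.309] t 15.1 need [-111.5  -11.4   -9.4] [ 0.007 -0.003 -2.039] w 1.001 F [ 0.6  0.6 -0.9]
30 -0.0064 0.0028 0.0005 0.000 -0.000 -0.127;30 -0.0067 0.0020 0.0005 0.000 -0.000 -0.127;30 -0.0069 0.0011 0.0005 0.000 -0.000 -0.127;30 -0.0070 0.0002 0.0006 0.000 -0.000 -0.127;30 -0.0070 -0.0007 0.0006 0.000 -0.000 -0.127;30 -0.0068 -0.0016 0.0006 0.000 -0.000 -0.127;30 -0.0066 -0.0024 0.0006 0.000 -0.000 -0.127;30 -0.0062 -0.0032 0.0006 0.000 -0.000 -0.127
30 -0.0057 -0.0040 0.0006 0.000 -0.000 -0.127;30 -0.0052 -0.0047 0.0006 0.000 -0.000 -0.127;30 -0.0046 -0.0053 0.0006 0.000 -0.000 -0.127;30 -0.0038 -0.0059 0.0006 0.000 -0.000 -0.127;30 -0.0031 -0.0063 0.0006 0.000 -0.000 -0.127;30 -0.0022 -0.0066 0.0006 0.000 -0.000 -0.127;30 -0.0014 -0.0069 0.0006 0.000 -0.000 -0.127;30 -0.0005 -0.0070 0.0006 0.000 -0.000 -0.127
```

Request:
drive_tool:
  series: "30 -0.0065 0.0028 0 0 0 -0.127;30 -0.0067 0.002 0 0 0 -0.127;30 -0.007 0.001 0 0 0 -0.127;30 -0.007 0 0 0 0 -0.127;30 -0.007 -0.0007 0 0 0 -0.127;30 -0.0068 -0.0016 0 0 0 -0.127;30 -0.0066 -0.0024 0 0 0 -0.127;30 -0.0062 -0.0032 0 0 0 -0.127"

```text
t: 15.9
tcp_pos: [467.7, -254.6, 244.1]
ee_rot: [-3.139, 0.001, 0.712]
ft_force: [0.0, 0.6, -0.4]
width: 0.309
```

Request:
drive_tool:
  series: "30 -0.0057 -0.004 0 0 0 -0.127;30 -0.0052 -0.0047 0 0 0 -0.127;30 -0.0046 -0.0053 0 0 0 -0.127;30 -0.0038 -0.006 0 0 0 -0.127;30 -0.003 -0.0063 0 0 0 -0.127;30 -0.0022 -0.0066 0 0 0 -0.127;30 -0.0014 -0.007 0 0 0 -0.127;30 -0.0005 -0.007 0 0 0 -0.127"

```text
t: 16.7
tcp_pos: [411.8, -259.9, 244.2]
ee_rot: [-3.14, -0.002, 1.728]
ft_force: [0.5, 0.4, -0.1]
width: 0.303
```

Request:
drive_tool:
  series: "30 0 0 0 0 0 0;30 0 0 0 0 0 0"

```text
t: 16.9
tcp_pos: [412.5, -260.1, 244.8]
ee_rot: [-3.141, -0.001, 1.72]
ft_force: [0.9, -0.2, -0.3]
width: 0.302
```

```bash
python3 -c "
from h import *
f=grab('wrist','w9.png')
f=grab('scene','s9.png')
crop(f['frame'],140,80,260,230,4,'c15.png')
plan(376,-272,240,1.73,grip=30)"
```

```text
at [ 412.9 -260.2  245.2] [-3.141e+00 -1.000e-03  1.721e+00] t 17.0 need [-36.9 -11.8  -5.2] [-0.    -0.001 -0.009] w 0.298 F [ 0.2 -0.3  0.7]
30 -0.0061 -0.0383 0.0052 -0.000 -0.001 -0.009
```

View pics/w9.png

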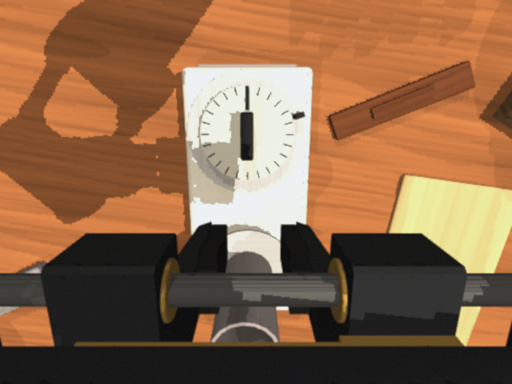

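View pics/c15.png

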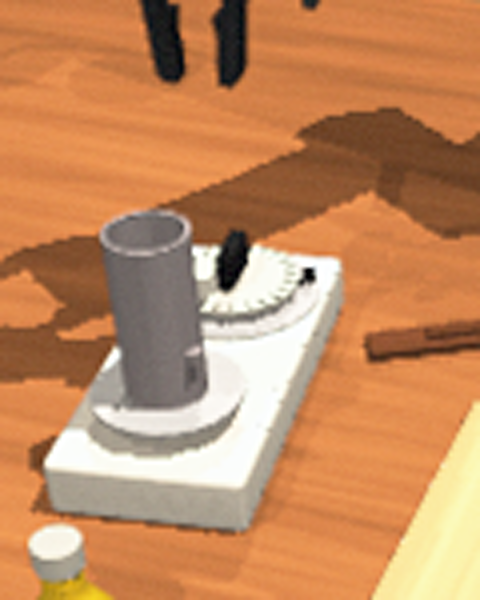

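View pics/c14.png

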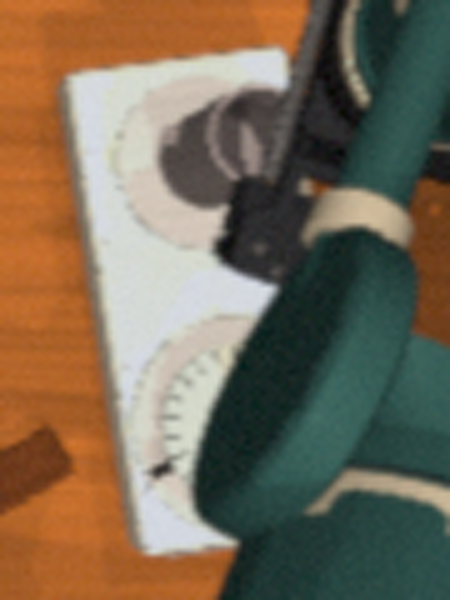

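Excellent view: zero mark up at (248,98), pointer at (298,115). Measure closely.

```bash
python3 -c "
from h import *
f=grab('wrist'); crop(f['frame'],180,60,320,200,4.2,'c16.png')"
```

```text
(no output)
```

View pics/c16.png

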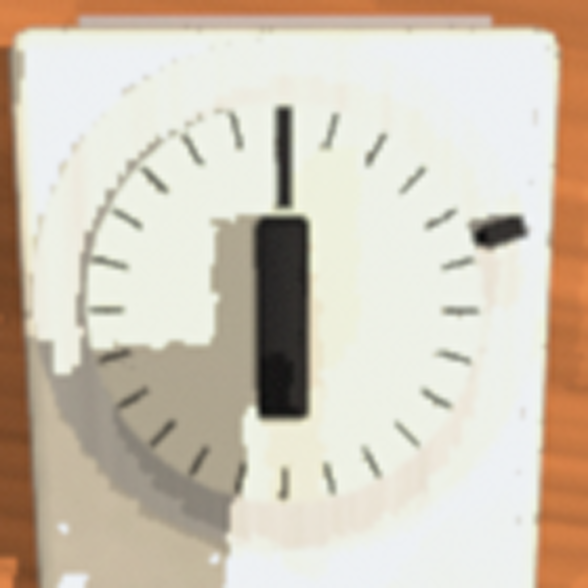

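```bash
python3 - <<'E'
from h import *
f=grab('wrist')
U=lambda x,y:((x+.5)/4.2-.5+180,(y+.5)/4.2-.5+60)
P=lambda x,y,z:onz(f,*U(x,y),z)[:2]
l=P(90,311,56);r=P(478,311,56);t=P(284,107,56);b=P(284,498,56);c=(l+r+t+b)/4
c2=None
print('c',l,r,t,b,(l+r)/2,(t+b)/2)
g=P(284,218,84);h=P(284,416,84);print('bar',g,h,(g+h)/2, np.linalg.norm(g-h))
c=(t+b)/2
ang=lambda p:np.arctan2(*(p-c)[::-1])
a0=ang(t)
for n,p in [('t60',(440,220)),('t75',(457,263)),('ptr in',(474,240)),('ptr mid',(500,233)),('ptr out',(525,228))]:
  for z in (56,62): 
    q=P(*p,z);print(n,z,(a0-ang(q))%(2*np.pi),np.linalg.norm(q-c))
print('zero ang',a0, 'bar ang',np.arctan2(*(g-h)[::-1]))
E
```

```text
c [ 383.32403706 -317.7340825 ] [ 369.5340232  -226.83167737] [ 330.91623197 -278.94521676] [ 421.44376146 -265.6895781 ] [ 376.42903013 -272.28287994] [ 376.17999671 -272.31739743]
bar [ 354.50432772 -274.94388858] [ 396.48511344 -268.79678472] [ 375.49472058 -271.87033665] 42.428448660245806
t60 56 1.0487012458630929 41.90406760699631
t60 62 1.0387441331064302 41.48373642631439
t75 56 1.303856888437485 42.10465439833301
t75 62 1.2919847257845554 41.56511377993165
ptr in 56 1.2171242662446247 47.33702983065595
ptr in 62 1.2070793101809087 46.7395681123194
ptr mid 56 1.2275166540657843 53.539676898393274
ptr mid 62 1.2185700246192361 52.81955721128198
ptr out 56 1.2417946767671726 59.38188191327888
ptr out 62 1.2336524570832168 58.544122672371074
zero ang -2.996199288987843 bar ang -2.9961992889878424
```

Request:
drive_tool:
  series: "30 -0.003 -0.019 0.02 0 0 0.002;30 -0.003 -0.019 0.04 0 0 0.002;30 0 0 0.04 0 0 0;30 0 0 0.02 0 0 0;30 0 0 0 0 0 0;30 0 0 0 0 0 0"

```text
t: 17.7
tcp_pos: [376.5, -272.1, 126.0]
ee_rot: [-3.141, -0.0, 1.719]
ft_force: [0.5, -0.7, -0.1]
width: 0.299
```

```bash
python3 -c "
from h import *
f=grab('wrist','w10.png')
plan(376,-272,79,1.716,grip=30)"
```

```text
at [ 377.2 -272.7  127. ] [3.140e+00 1.000e-03 1.719e+00] t 17.75 need [ -1.2   0.7 -48. ] [0.001 0.001 0.003] w 0.294 F [-0.1  0.8  0.2]
30 0.0009 -0.0012 0.0480 0.001 0.001 0.003
```

View pics/w10.png

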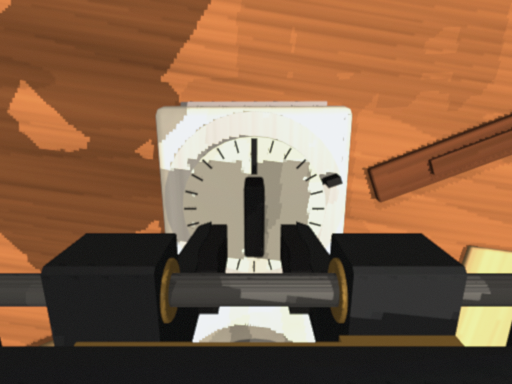

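Request:
drive_tool:
  series: "30 0.001 -0.001 0.02 0 0 0.003;30 0 0 0.017 0 0 0;30 0 0 0.01 0 0 0;30 0 0 0 0 0 0;0 0 0 0 0 0 0;0 0 0 0 0 0 0;0 0 0 0 0 0 0;0 0 0 0 0 0 0"

```text
t: 18.55
tcp_pos: [376.0, -271.9, 79.9]
ee_rot: [3.14, 0.002, 1.716]
ft_force: [0.0, 0.0, 4.1]
width: 0.134
```

```bash
python3 -c "
from h import *
f=grab('wrist','w11.png')
plan(376,-272,79,1.716,grip=30)"
```

```text
at [ 376.  -271.9   79.9] [3.140e+00 2.000e-03 1.716e+00] t 18.6 need [-0.  -0.1 -0.9] [ 0.002  0.002 -0.   ] w 0.137 F [ 0.4 -0.1  5.9]
30 -0.0001 -0.0000 0.0009 0.002 0.002 -0.000
```

View pics/w11.png

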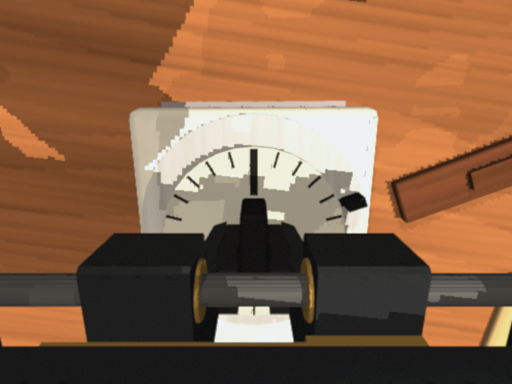

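Request:
drive_tool:
  series: "0 0 0 0 0 0 0.135;0 0 0 0 0 0 0.135;0 0 0 0 0 0 0.135;0 0 0 0 0 0 0.135;0 0 0 0 0 0 0.135;0 0 0 0 0 0 0.135;0 0 0 0 0 0 0.135;0 0 0 0 0 0 0.135"

```text
t: 19.4
tcp_pos: [376.0, -271.8, 79.9]
ee_rot: [3.139, -0.001, 0.63]
ft_force: [-0.7, 1.0, 6.2]
width: 0.131
```

Request:
drive_tool:
  series: "0 0 0 0 0 0 0.135;0 0 0 0 0 0 0;0 0 0 0 0 0 0"

```text
t: 19.7
tcp_pos: [376.1, -271.8, 79.9]
ee_rot: [3.14, -0.001, 0.501]
ft_force: [-0.4, -0.5, 6.1]
width: 0.133
```

```bash
python3 -c "
from h import *
f=grab('wrist','w12.png');crop(f['frame'],130,90,390,280,2.8,'c17.png')
plan(376,-272,79,0.501,grip=30)"
```

```text
at [ 376.1 -271.8   79.9] [ 3.14e+00 -1.00e-03  5.01e-01] t 19.75 need [-0.1 -0.2 -0.9] [ 0.002 -0.001 -0.   ] w 0.132 F [-0.1  1.6  5.6]
30 -0.0001 0.0001 0.0009 0.002 -0.001 -0.000
```

View pics/c17.png

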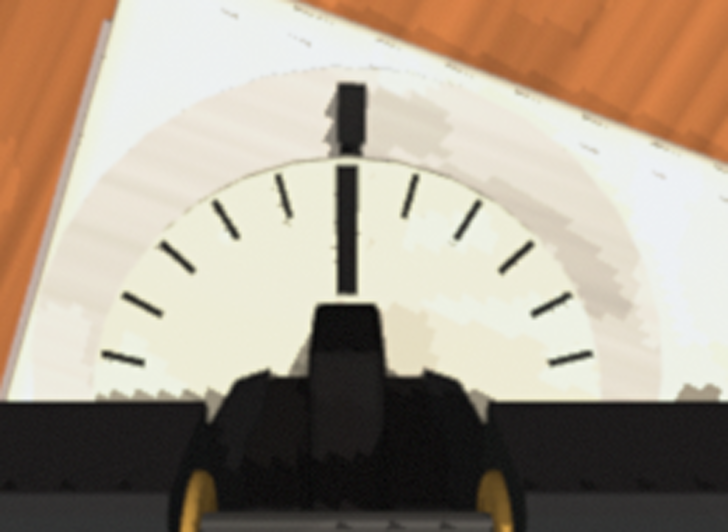

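Request:
drive_tool:
  series: "30 0 0 0 0 0 0;30 0 0 0 0 0 0;30 0 0 0 0 0 0;30 0 0 -0.02 0 0 0;30 0 0 -0.03 0 0 0;30 0 0 -0.04 0 0 0;30 0 0 -0.04 0 0 0;30 0 0 -0.04 0 0 0"

```text
t: 20.55
tcp_pos: [374.6, -270.8, 249.7]
ee_rot: [-3.141, 0.0, 0.501]
ft_force: [-0.5, -0.2, -0.3]
width: 0.299
```

```bash
python3 -c "
from h import *
f=grab('wrist','w13.png');crop(f['frame'],130,60,390,250,2.8,'c18.png')
f=grab('top','t13.png')
plan(426.6,241.7,240,-1.52,grip=100)"
```

```text
at [ 377.9 -273.4  255.1] [ 3.131 -0.004  0.501] t 20.65 need [ 48.7 515.1 -15.1] [ 2.000e-03 -1.300e-02  2.021e+00] w 0.302 F [-0.  -1.1 -0.7]
100 0.0207 -0.0306 0.0008 0.000 -0.001 0.144;100 0.0161 -0.0333 0.0008 0.000 -0.001 0.144;100 0.0112 -0.0352 0.0008 0.000 -0.001 0.144;100 0.0060 -0.0365 0.0008 0.000 -0.001 0.144;100 0.0007 -0.0370 0.0008 0.000 -0.001 0.144;100 -0.0047 -0.0367 0.0008 0.000 -0.001 0.144;100 -0.0099 -0.0356 0.0008 0.000 -0.001 0.144;100 -0.0149 -0.0338 0.0009 0.000 -0.001 0.144
100 -0.0196 -0.0313 0.0009 0.000 -0.001 0.144;100 -0.0239 -0.0282 0.0009 0.000 -0.001 0.144;100 -0.0277 -0.0244 0.0009 0.000 -0.001 0.144;100 -0.0310 -0.0202 0.0010 0.000 -0.001 0.144;100 -0.0335 -0.0155 0.0010 0.000 -0.001 0.144;100 -0.0354 -0.0106 0.0010 0.000 -0.001 0.144
```

View pics/c18.png

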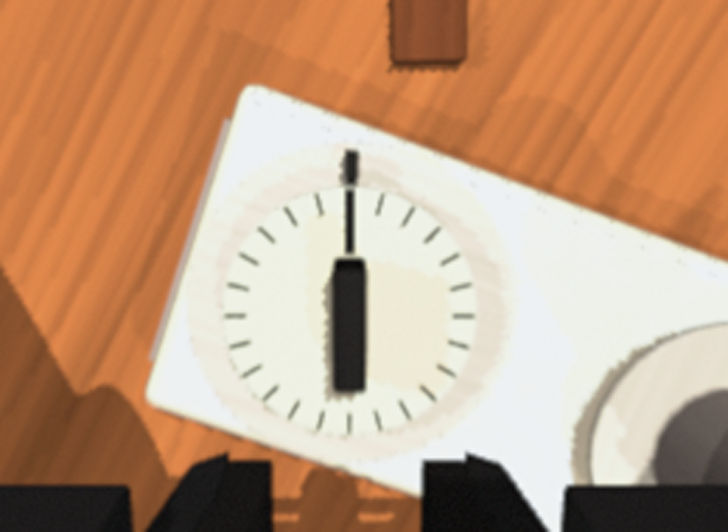

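View pics/t13.png

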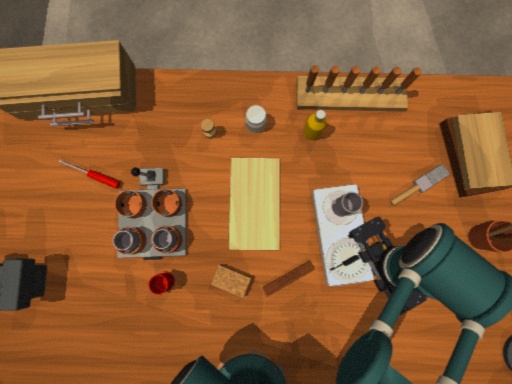

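```bash
python3 -c "
from h import *
plan(500,0,245,-0.6,grip=100,n=8)"
```

```text
at [ 377.9 -273.4  255.1] [ 3.131 -0.004  0.501] t 20.65 need [122.1 273.4 -10.1] [ 0.007 -0.01   1.101] w 0.302 F [-0.  -1.1 -0.7]
100 0.0298 -0.0227 0.0012 0.001 -0.001 0.138;100 0.0264 -0.0265 0.0011 0.001 -0.001 0.138;100 0.0225 -0.0299 0.0011 0.001 -0.001 0.138;100 0.0182 -0.0327 0.0011 0.001 -0.001 0.138;100 0.0136 -0.0349 0.0011 0.001 -0.001 0.138;100 0.0086 -0.0364 0.0012 0.001 -0.001 0.138;100 0.0036 -0.0373 0.0012 0.001 -0.001 0.138;100 -0.0016 -0.0374 0.0012 0.001 -0.001 0.138
```

Request:
drive_tool:
  series: "100 0.03 -0.0227 0.001 0 0 0.138;100 0.0264 -0.0265 0.001 0 0 0.138;100 0.0225 -0.03 0.001 0 0 0.138;100 0.0182 -0.0327 0.001 0 0 0.138;100 0.0136 -0.035 0.001 0 0 0.138;100 0.0086 -0.0364 0.001 0 0 0.138;100 0.0036 -0.0373 0.001 0 0 0.138;100 -0.0016 -0.0374 0.001 0 0 0.138"

```text
t: 21.45
tcp_pos: [497.2, 3.8, 239.3]
ee_rot: [3.141, 0.001, -0.608]
ft_force: [1.3, -0.3, -0.3]
width: 0.99
```

```bash
python3 -c "
from h import *
plan(426.6,242.3,180,-1.52,grip=100)"
```

```text
at [497.2   3.8 239.3] [ 3.141e+00  1.000e-03 -6.080e-01] t 21.45 need [-70.6 238.5 -59.3] [0.002 0.001 0.912] w 0.99 F [ 1.3 -0.3 -0.3]
100 -0.0277 -0.0222 0.0085 0.000 0.000 0.130;100 -0.0304 -0.0184 0.0085 0.000 0.000 0.130;100 -0.0325 -0.0143 0.0085 0.000 0.000 0.130;100 -0.0341 -0.0100 0.0085 0.000 0.000 0.130;100 -0.0351 -0.0055 0.0085 0.000 0.000 0.130;100 -0.0355 -0.0008 0.0085 0.000 0.000 0.130;100 -0.0353 0.0038 0.0085 0.000 0.000 0.130
```

Request:
drive_tool:
  series: "100 -0.0277 -0.0222 0.0085 0 0 0.13;100 -0.0304 -0.0184 0.0085 0 0 0.13;100 -0.0325 -0.0143 0.0085 0 0 0.13;100 -0.0341 -0.01 0.0085 0 0 0.13;100 -0.0351 -0.0055 0.0085 0 0 0.13;100 -0.0355 -0.0008 0.0085 0 0 0.13;100 -0.0353 0.0038 0.0085 0 0 0.13;100 0 0 0 0 0 0"

```text
t: 22.25
tcp_pos: [422.7, 242.4, 178.7]
ee_rot: [3.137, -0.0, -1.511]
ft_force: [-0.2, -1.0, 0.0]
width: 0.999
```

Request:
drive_tool:
  series: "100 0 0 0 0 0 0;100 0 0 0 0 0 0"

```text
t: 22.45
tcp_pos: [425.4, 239.5, 180.8]
ee_rot: [3.141, -0.001, -1.511]
ft_force: [-0.0, -0.5, 0.0]
width: 0.998
```

```bash
python3 -c "
from h import *
f=grab('wrist','w14.png')
plan(426.6,242.3,88,-1.52,grip=100)"
```

```text
at [425.7 239.3 181.1] [ 3.142 -0.    -1.512] t 22.5 need [  0.9   3.  -93.1] [ 0.    -0.     0.008] w 0.996 F [-0.1 -0.1  0.1]
100 -0.0015 -0.0005 0.0465 0.000 -0.000 0.004;100 -0.0015 -0.0005 0.0465 0.000 -0.000 0.004
```

View pics/w14.png

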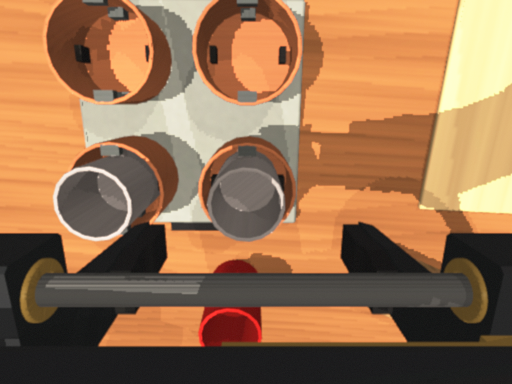

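```bash
python3 -c "
from h import *
f=grab('wrist')
print(onz(f,247,202,103), onz(f,208,202,103),onz(f,285,202,103))
plan(426.6,242.5,92,-1.52,grip=100)"
```

```text
[426.86765668 243.52198594 103.        ] [425.32278548 270.12996977 103.        ] [428.37332801 217.58915854 103.        ]
at [425.8 239.2 181.3] [-3.141 -0.    -1.513] t 22.55 need [  0.8   3.3 -89.3] [-0.    -0.     0.007] w 1.002 F [ 0.2 -0.8 -0.4]
100 -0.0016 -0.0005 0.0446 -0.000 -0.000 0.004;100 -0.0016 -0.0005 0.0446 -0.000 -0.000 0.004
```

Rim at (427, 243.5). Descend and close.

Request:
drive_tool:
  series: "100 -0.0042 -0.0008 0.03 0 0 0;100 0 0 0.03 0 0 0;100 0 0 0.02 0 0 0;100 0 0 0.009 0 0 0;100 0 0 0 0 0 0;100 0 0 0 0 0 0"

```text
t: 23.15
tcp_pos: [426.9, 244.4, 93.1]
ee_rot: [-3.14, 0.001, -1.513]
ft_force: [-0.2, 0.5, 0.3]
width: 1.0
```

```bash
python3 -c "
from h import *
f=grab('wrist','w15.png')
plan(427,243.5,92,-1.52,grip=100)"
```

```text
at [427.2 244.7  93.6] [-3.139e+00  1.000e-03 -1.513e+00] t 23.2 need [-0.2 -1.2 -1.6] [-0.002  0.001  0.007] w 1.0 F [ 0.  -0.   0.1]
100 0.0011 0.0002 0.0016 -0.002 0.001 0.007
```

View pics/w15.png

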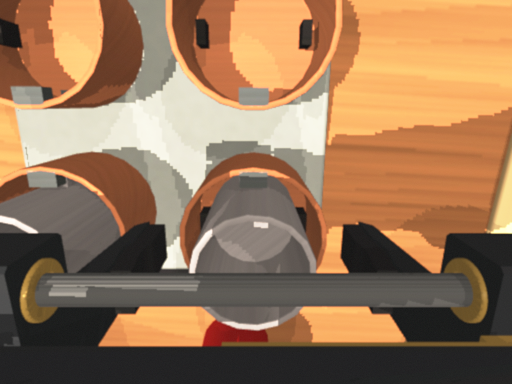

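Request:
drive_tool:
  series: "0 0 0 0.001 0 0 0;0 0 0 0 0 0 0;0 0 0 0 0 0 0;0 0 0 0 0 0 0;0 0 0 0 0 0 0;0 0 0 0 0 0 0"

```text
t: 23.8
tcp_pos: [426.0, 244.6, 91.5]
ee_rot: [-3.141, 0.0, -1.512]
ft_force: [-1.4, -0.3, 2.2]
width: 0.61
```

Request:
drive_tool:
  series: "0 0 0 0 0 0 -0.14;0 0 0 0 0 0 -0.14;0 0 0 0 0 0 -0.14;0 0 0 0 0 0 -0.14;0 0 0 0 0 0 -0.14;0 0 0 0 0 0 -0.14;0 0 0 0 0 0 -0.14;0 0 0 0 0 0 -0.14"

```text
t: 24.6
tcp_pos: [425.4, 244.9, 91.5]
ee_rot: [-3.141, 0.001, -0.388]
ft_force: [-3.5, 2.0, 4.0]
width: 0.612
```

Request:
drive_tool:
  series: "0 0 0 0 0 0 -0.1;0 0 0 0 0 0 0;0 0 0 -0.005 0 0 0;0 0 0 -0.01 0 0 0;0 0 0 -0.01 0 0 0;0 0 0 -0.01 0 0 0;0 0 0 0 0 0 0"

```text
t: 25.3
tcp_pos: [426.4, 244.5, 128.5]
ee_rot: [-3.141, -0.001, -0.293]
ft_force: [-2.8, -0.6, 0.5]
width: 0.607
```

```bash
python3 -c "
from h import *
f=grab('wrist','w16.png')
plan(427,243.5,200,-0.27,grip=0)"
```

```text
at [426.3 244.4 127.8] [-3.141e+00 -1.000e-03 -2.920e-01] t 25.35 need [ 0.7 -0.9 72.2] [-0.    -0.001 -0.022] w 0.614 F [-2.  -0.4 -0.2]
0 0.0005 0.0003 -0.0361 -0.000 -0.000 -0.011;0 0.0005 0.0003 -0.0361 -0.000 -0.000 -0.011
```

View pics/w16.png

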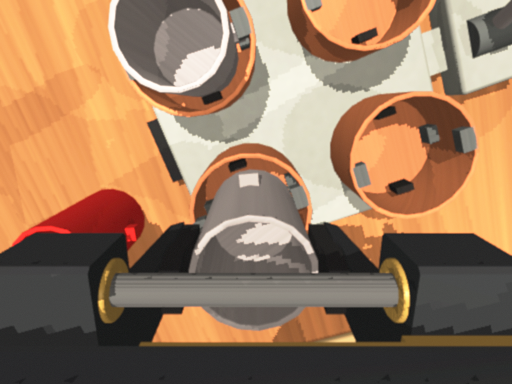

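Request:
drive_tool:
  series: "0 0 0 -0.02 0 0 0;0 0 0 -0.03 0 0 0;0 0 0 -0.03 0 0 0;0 0 0 0 0 0 0"

```text
t: 25.75
tcp_pos: [429.6, 245.8, 211.5]
ee_rot: [-3.135, -0.008, -0.292]
ft_force: [0.8, 0.2, -0.5]
width: 0.609
```

```bash
python3 -c "
from h import *
f=grab('top','t16.png')
crop(f['frame'],100,130,300,300,3.4,'c19.png')
plan(599,-6,205,-0.292,grip=0,n=7)"
```

```text
at [428.3 245.2 209.1] [-3.137 -0.006 -0.292] t 25.8 need [ 170.7 -251.2   -4.1] [-0.004 -0.006 -0.   ] w 0.611 F [ 0.2  0.2 -1.7]
0 0.0337 0.0273 0.0007 -0.001 -0.001 -0.000;0 0.0337 0.0273 0.0006 -0.001 -0.001 -0.000;0 0.0337 0.0273 0.0006 -0.001 -0.001 -0.000;0 0.0337 0.0273 0.0006 -0.001 -0.001 -0.000;0 0.0337 0.0273 0.0006 -0.001 -0.001 -0.000;0 0.0337 0.0273 0.0006 -0.001 -0.001 -0.000;0 0.0337 0.0273 0.0006 -0.001 -0.001 -0.000
```

View pics/c19.png

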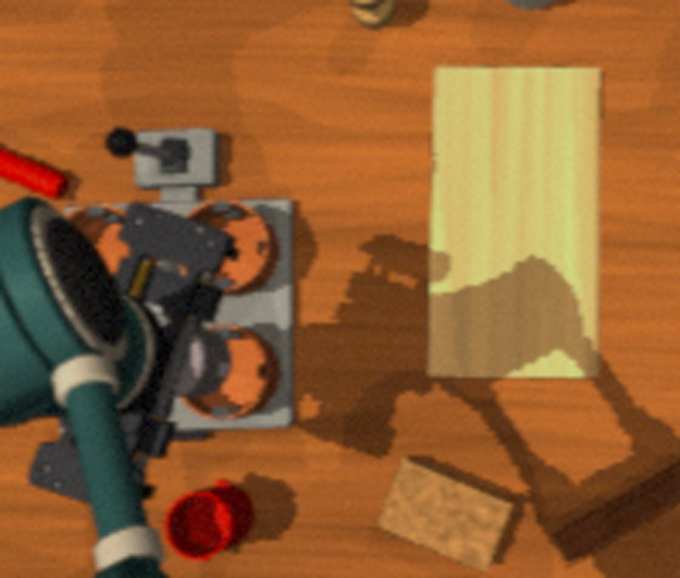

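```bash
cat > bd.py <<'E'
from h import *
def board(f,pts):
    q,r=fit(f,pts,[(140,75,6),(140,-75,6),(-140,-75,6),(-140,75,6)],[540,0,0])
    print('board',q.round(3),r.round(1).tolist())
    RR=R.from_euler('z',q[2])
    for l in (65,60,-60,-65): print(l,(RR.apply([l,0,0])[:2]+q[:2]).round(1))
E
python3 - <<'E'
from bd import *
f=grab('top','t17.png')
U=lambda x,y:((x+.5)/3.4-.5+100,(y+.5)/3.4-.5+130)
board(f,[U(434,67),U(600,68),U(598,377),U(427,376)])
board(f,[(231,158),(279,158),(280,249),(230,249)])
plan(620,3,205,-0.292,grip=0,n=7)
E
```

```text
board [5.64578e+02 5.27900e+00 8.00000e-03] [[-0.0, -0.6], [-0.1, -0.3], [0.3, 0.5], [-0.1, 0.2]]
65 [629.6   5.8]
60 [624.6   5.8]
-60 [504.6   4.8]
-65 [499.6   4.8]
board [ 5.38844e+02 -7.13900e+00  1.90000e-02] [[-0.4, -0.7], [0.4, -0.7], [0.4, 0.6], [-0.4, 0.6]]
65 [603.8  -5.9]
60 [598.8  -6. ]
-60 [478.9  -8.3]
-65 [473.9  -8.4]
at [426.9 244.6 207.1] [-3.14e+00 -3.00e-03 -2.92e-01] t 25.85 need [ 193.1 -241.6   -2.1] [-0.002 -0.003 -0.   ] w 0.609 F [-0.7  0.5 -1.4]
0 0.0364 0.0251 0.0003 -0.000 -0.000 -0.000;0 0.0364 0.0251 0.0003 -0.000 -0.000 -0.000;0 0.0364 0.0251 0.0003 -0.000 -0.000 -0.000;0 0.0364 0.0251 0.0003 -0.000 -0.000 -0.000;0 0.0364 0.0251 0.0003 -0.000 -0.000 -0.000;0 0.0364 0.0251 0.0003 -0.000 -0.000 -0.000;0 0.0364 0.0251 0.0003 -0.000 -0.000 -0.000
```

Request:
drive_tool:
  series: "0 0.02 0.013 0 0 0 0;0 0.037 0.0245 0 0 0 0;0 0.037 0.0245 0 0 0 0;0 0.037 0.0245 0 0 0 0;0 0.037 0.0245 0 0 0 0;0 0.037 0.0245 0 0 0 0;0 0.037 0.0245 0 0 0 0;0 0.015 0.012 0 0 0 0"

```text
t: 26.65
tcp_pos: [623.6, 2.5, 203.7]
ee_rot: [3.14, 0.002, -0.295]
ft_force: [-0.5, 0.5, -0.9]
width: 0.615
```

Request:
drive_tool:
  series: "0 0 0 0 0 0 0;0 0 0 0 0 0 0"

```text
t: 26.85
tcp_pos: [621.2, 5.9, 204.4]
ee_rot: [3.141, 0.004, -0.293]
ft_force: [0.5, -0.7, -1.6]
width: 0.61
```

```bash
python3 -c "
from h import *
f=grab('wrist','w17.png')
plan(624,5.5,95,-0.292,grip=0,n=7)"
```

```text
at [621.1   6.6 204.9] [ 3.141e+00  3.000e-03 -2.920e-01] t 26.9 need [   2.9   -1.1 -109.9] [0.    0.003 0.   ] w 0.609 F [-0.3 -0.2 -0.8]
0 0.0005 0.0000 0.0157 0.000 0.000 0.000;0 0.0005 0.0000 0.0157 0.000 0.000 0.000;0 0.0005 0.0000 0.0157 0.000 0.000 0.000;0 0.0005 0.0000 0.0157 0.000 0.000 0.000;0 0.0005 0.0000 0.0157 0.000 0.000 0.000;0 0.0005 0.0000 0.0157 0.000 0.000 0.000;0 0.0004 0.0000 0.0157 0.000 0.000 0.000
```

View pics/w17.png

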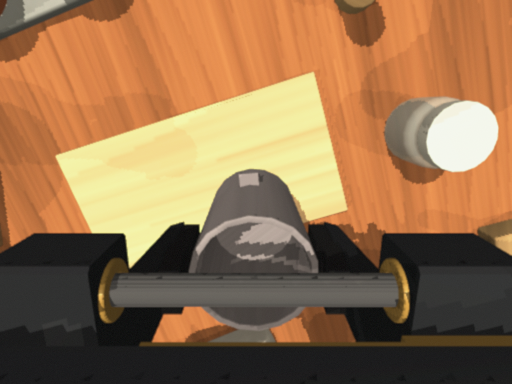

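```bash
python3 - <<'E'
from h import *
f=grab('wrist')
for n,p in [('L+x',(315,73)),('L-x',(57,156)),('R+x',(348,208))]: print(n,onz(f,*p,6))
E
```

```text
L+x [705.34457003  80.50494454   6.        ]
L-x [427.60884229  78.69809745   6.        ]
R+x [706.58821916 -64.77477598   6.        ]
```

Request:
drive_tool:
  series: "0 0.001 0 0.03 0 0 0;0 0.001 0 0.03 0 0 0;0 0.001 0 0.03 0 0 0;0 0 0 0.012 0 0 0;0 0 0 0.008 0 0 0;0 0 0 0.005 0 0 0;0 0 0 0 0 0 0;0 0 0 0 0 0 0"

```text
t: 27.75
tcp_pos: [626.3, 4.9, 92.6]
ee_rot: [-3.141, -0.002, -0.292]
ft_force: [-0.1, -0.4, -1.3]
width: 0.608
```

```bash
python3 -c "
from h import *
f=grab('scene','s17.png');crop(f['frame'],200,130,350,290,3.7,'c20.png')
plan(624,5.5,81,-0.292,grip=0)"
```

```text
at [626.4   4.9  92.7] [-3.141e+00 -2.000e-03 -2.920e-01] t 27.8 need [ -2.4   0.6 -11.7] [-0.001 -0.002 -0.   ] w 0.611 F [ 0.2 -0.7 -0.3]
0 -0.0025 0.0001 0.0117 -0.001 -0.002 -0.000
```

View pics/c20.png

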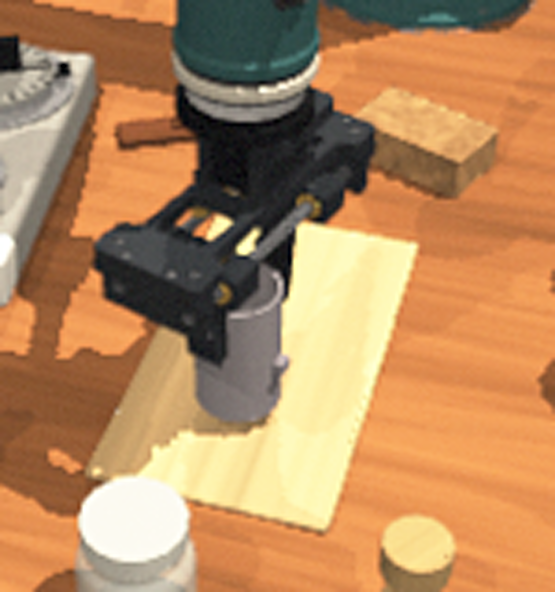

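Request:
drive_tool:
  series: "0 0 0 0.005 0 0 0;0 0 0 0.004 0 0 0;0 0 0 0.002 0 0 0;0 0 0 0.001 0 0 0;0 0 0 0 0 0 0"

```text
t: 28.3
tcp_pos: [625.3, 5.2, 79.8]
ee_rot: [-3.141, 0.001, -0.292]
ft_force: [-1.8, 1.2, 4.1]
width: 0.606
```

Contact (4 N). Release and rise.

Request:
drive_tool:
  series: "66 0 0 0 0 0 0;72 0 0 0 0 0 0;80 0 0 0 0 0 0;100 0 0 0 0 0 0;100 0 0 0 0 0 0;100 0 0 -0.02 0 0 0;100 0 0 -0.04 0 0 0;100 0 0 -0.04 0 0 0"

```text
t: 29.1
tcp_pos: [624.4, 4.8, 179.0]
ee_rot: [3.141, 0.003, -0.292]
ft_force: [0.9, 0.3, 1.4]
width: 0.999
```

```bash
python3 -c "
from h import *
f=grab('scene','s18.png');crop(f['frame'],200,130,350,290,3.7,'c21.png')
f=grab('top','t18.png')
plan(430,342,210,-0.9,grip=100)"
```

```text
at [629.8   4.7 186.5] [-3.138 -0.012 -0.292] t 29.2 need [-199.8  337.3   23.5] [-0.007 -0.011  0.608] w 1.001 F [ 0.2 -0.7 -0.3]
100 -0.0320 -0.0295 -0.0029 -0.001 -0.001 0.068;100 -0.0339 -0.0273 -0.0029 -0.001 -0.001 0.068;100 -0.0357 -0.0249 -0.0029 -0.001 -0.001 0.068;100 -0.0373 -0.0224 -0.0028 -0.001 -0.001 0.068;100 -0.0387 -0.0199 -0.0028 -0.001 -0.001 0.068;100 -0.0400 -0.0172 -0.0028 -0.001 -0.001 0.068;100 -0.0411 -0.0145 -0.0027 -0.001 -0.001 0.068;100 -0.0420 -0.0117 -0.0027 -0.001 -0.001 0.068
100 -0.0427 -0.0088 -0.0027 -0.001 -0.001 0.068
```

View pics/c21.png

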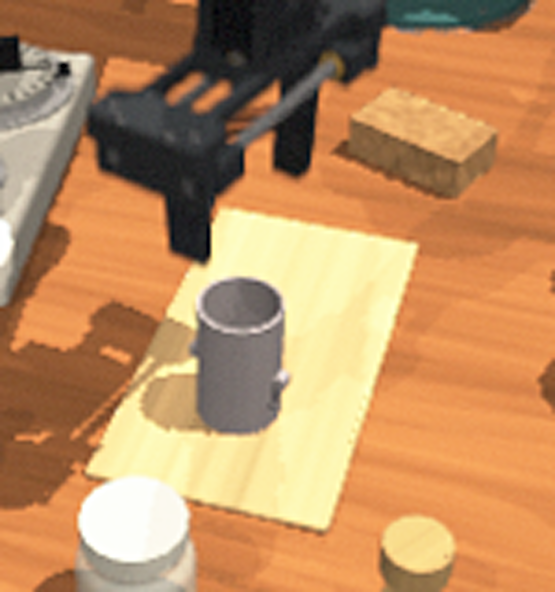

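View pics/t18.png

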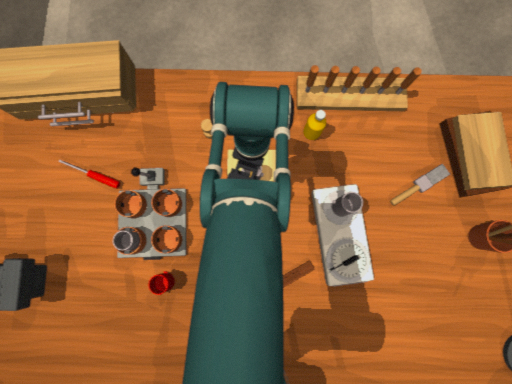

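```bash
python3 -c "
from h import *
plan(422,347,185,-1.52,grip=100,n=12)"
```

```text
at [629.8   4.7 186.5] [-3.138 -0.012 -0.292] t 29.2 need [-207.8  342.3   -1.5] [-0.01  -0.008  1.228] w 1.001 F [ 0.2 -0.7 -0.3]
100 -0.0248 -0.0223 -0.0001 -0.001 -0.001 0.102;100 -0.0270 -0.0197 -0.0001 -0.001 -0.001 0.102;100 -0.0288 -0.0168 -0.0001 -0.001 -0.001 0.102;100 -0.0304 -0.0138 -0.0001 -0.001 -0.001 0.102;100 -0.0316 -0.0106 -0.0001 -0.001 -0.001 0.102;100 -0.0326 -0.0073 -0.0001 -0.001 -0.001 0.102;100 -0.0331 -0.0040 -0.0000 -0.001 -0.001 0.102;100 -0.0334 -0.0006 -0.0000 -0.001 -0.001 0.102
100 -0.0332 0.0029 0.0000 -0.001 -0.001 0.102;100 -0.0328 0.0062 0.0000 -0.001 -0.001 0.102;100 -0.0320 0.0095 0.0001 -0.001 -0.001 0.102;100 -0.0308 0.0128 0.0001 -0.001 -0.001 0.102
```

Request:
drive_tool:
  series: "100 -0.0248 -0.0223 0 0 0 0.102;100 -0.027 -0.0197 0 0 0 0.102;100 -0.0288 -0.0168 0 0 0 0.102;100 -0.0304 -0.0138 0 0 0 0.102;100 -0.0316 -0.0106 0 0 0 0.102;100 -0.0326 -0.0073 0 0 0 0.102;100 -0.0331 -0.004 0 0 0 0.102;100 -0.0334 -0.0006 0 0 0 0.102"

```text
t: 30.0
tcp_pos: [485.4, 233.7, 178.5]
ee_rot: [3.141, 0.0, -1.113]
ft_force: [1.2, -0.2, -0.2]
width: 1.0
```

Request:
drive_tool:
  series: "100 -0.0332 0.0029 0 0 0 0.102;100 -0.0328 0.0062 0 0 0 0.102;100 -0.032 0.0095 0 0 0 0.102;100 -0.0308 0.0128 0 0 0 0.102;100 0 0 0 0 0 0;100 0 0 0 0 0 0;100 0 0 0 0 0 0"

```text
t: 30.7
tcp_pos: [417.2, 346.0, 178.8]
ee_rot: [3.141, -0.001, -1.516]
ft_force: [-0.3, -0.8, -0.0]
width: 0.998
```

```bash
python3 -c "
from h import *
f=grab('wrist','w19.png')
plan(422,347,92,-1.52,grip=100)"
```

```text
at [417.3 345.9 178.8] [ 3.141e+00 -1.000e-03 -1.516e+00] t 30.75 need [  4.7   1.1 -86.8] [ 0.    -0.001  0.004] w 1.0 F [-0.8 -0.2  0.3]
100 -0.0005 -0.0024 0.0434 0.000 -0.000 0.002;100 -0.0005 -0.0024 0.0434 0.000 -0.000 0.002
```

View pics/w19.png

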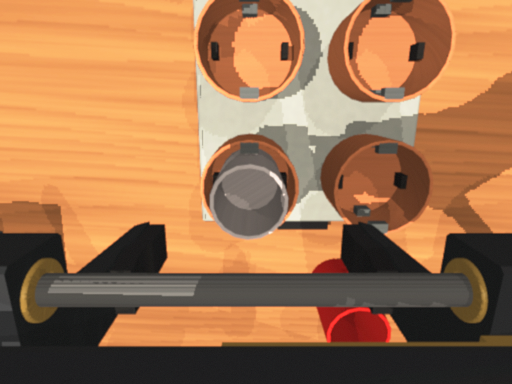

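```bash
python3 -c "
from h import *
f=grab('wrist')
print(onz(f,249,199,103), onz(f,210,199,103),onz(f,288,199,103))
plan(421,348.5,92,-1.52,grip=100)"
```

```text
[421.43554478 348.8144445  103.        ] [420.02338767 375.06867904 103.        ] [422.84816279 322.55164094 103.        ]
at [417.5 345.8 179. ] [ 3.141 -0.    -1.517] t 30.8 need [  3.5   2.7 -87. ] [ 0.    -0.     0.003] w 0.998 F [ 0.1 -0.6 -1.2]
100 -0.0013 -0.0018 0.0435 0.000 -0.000 0.001;100 -0.0013 -0.0018 0.0435 0.000 -0.000 0.001
```

Request:
drive_tool:
  series: "100 -0.0028 -0.0032 0.03 0 0 0;100 0 0 0.03 0 0 0;100 0 0 0.02 0 0 0;100 0 0 0.006 0 0 0;100 0 0 0 0 0 0;100 0 0 0 0 0 0"

```text
t: 31.4
tcp_pos: [421.0, 349.9, 94.3]
ee_rot: [-3.14, 0.001, -1.517]
ft_force: [0.3, 0.1, 0.7]
width: 0.999
```

```bash
python3 -c "
from h import *
f=grab('wrist','w20.png')
plan(421.4,348.8,92,-1.52,grip=100)"
```

```text
at [421.2 350.2  94.7] [-3.140e+00  1.000e-03 -1.517e+00] t 31.45 need [ 0.2 -1.4 -2.7] [-0.002  0.001  0.003] w 1.001 F [ 1.2 -0.6 -0.3]
100 0.0014 -0.0001 0.0027 -0.002 0.001 0.003
```

View pics/w20.png

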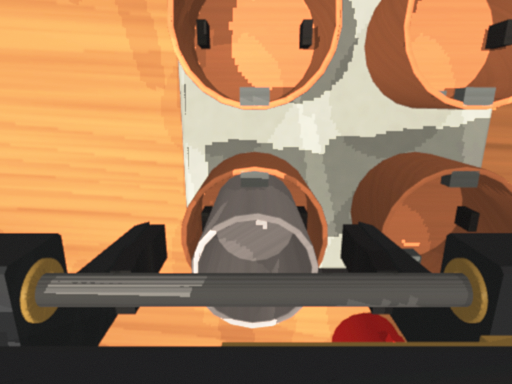

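Request:
drive_tool:
  series: "0 0.0005 0 0.002 0 0 0;0 0 0 0 0 0 0;0 0 0 0 0 0 0;0 0 0 0 0 0 0;0 0 0 0 0 0 0;0 0 0 0 0 0 0"

```text
t: 32.05
tcp_pos: [420.1, 349.4, 91.5]
ee_rot: [-3.141, 0.0, -1.516]
ft_force: [0.6, 0.6, 1.3]
width: 0.61
```

Request:
drive_tool:
  series: "0 0 0 0 0 0 -0.14;0 0 0 0 0 0 -0.14;0 0 0 0 0 0 -0.14;0 0 0 0 0 0 -0.14;0 0 0 0 0 0 -0.14;0 0 0 0 0 0 -0.14;0 0 0 0 0 0 -0.14;0 0 0 0 0 0 -0.14"

```text
t: 32.85
tcp_pos: [419.6, 349.7, 91.5]
ee_rot: [-3.141, 0.001, -0.391]
ft_force: [-2.6, 1.3, 2.9]
width: 0.613
```

Request:
drive_tool:
  series: "0 0 0 0 0 0 -0.1;0 0 0 0 0 0 0;0 0 0 -0.005 0 0 0;0 0 0 -0.01 0 0 0;0 0 0 -0.01 0 0 0;0 0 0 -0.01 0 0 0;0 0 0 0 0 0 0"

```text
t: 33.55
tcp_pos: [420.8, 349.7, 128.8]
ee_rot: [-3.14, -0.001, -0.297]
ft_force: [-2.1, 0.1, 0.3]
width: 0.609
```

```bash
python3 -c "
from h import *
f=grab('wrist','w21.png')
plan(427,350,200,-0.27,grip=0)"
```

```text
at [420.6 349.5 128.1] [-3.14e+00 -1.00e-03 -2.97e-01] t 33.6 need [ 6.4  0.5 71.9] [-0.001 -0.001 -0.026] w 0.607 F [-1.8  0.  -1.4]
0 0.0030 -0.0012 -0.0360 -0.001 -0.001 -0.013;0 0.0030 -0.0012 -0.0360 -0.001 -0.001 -0.013
```

View pics/w21.png

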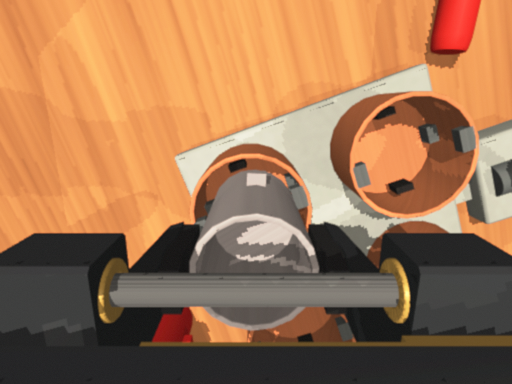

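Request:
drive_tool:
  series: "0 0 0 -0.02 0 0 0;0 0 0 -0.03 0 0 0;0 0 0 -0.03 0 0 0;0 0 0 0 0 0 0;0 0 0 0 0 0 0"

```text
t: 34.1
tcp_pos: [420.8, 349.4, 207.1]
ee_rot: [-3.14, -0.002, -0.296]
ft_force: [0.1, -0.2, -1.8]
width: 0.613
```

```bash
python3 -c "
from h import *
f=grab('top','t22.png')
crop(f['frame'],200,130,390,290,4,'c22.png')
plan(505,5,205,-0.292,grip=0,n=8)"
```

```text
at [420.  348.8 205.6] [ 3.141 -0.    -0.296] t 34.15 need [  85.  -343.8   -0.6] [ 0.001 -0.    -0.004] w 0.613 F [-0.2  0.  -1.6]
0 0.0227 0.0380 0.0001 0.000 -0.000 -0.001;0 0.0227 0.0380 0.0001 0.000 -0.000 -0.001;0 0.0227 0.0380 0.0001 0.000 -0.000 -0.001;0 0.0227 0.0380 0.0001 0.000 -0.000 -0.001;0 0.0226 0.0380 0.0001 0.000 -0.000 -0.001;0 0.0226 0.0381 0.0001 0.000 -0.000 -0.001;0 0.0226 0.0381 0.0001 0.000 -0.000 -0.001;0 0.0226 0.0381 0.0001 0.000 -0.000 -0.001
```

View pics/c22.png

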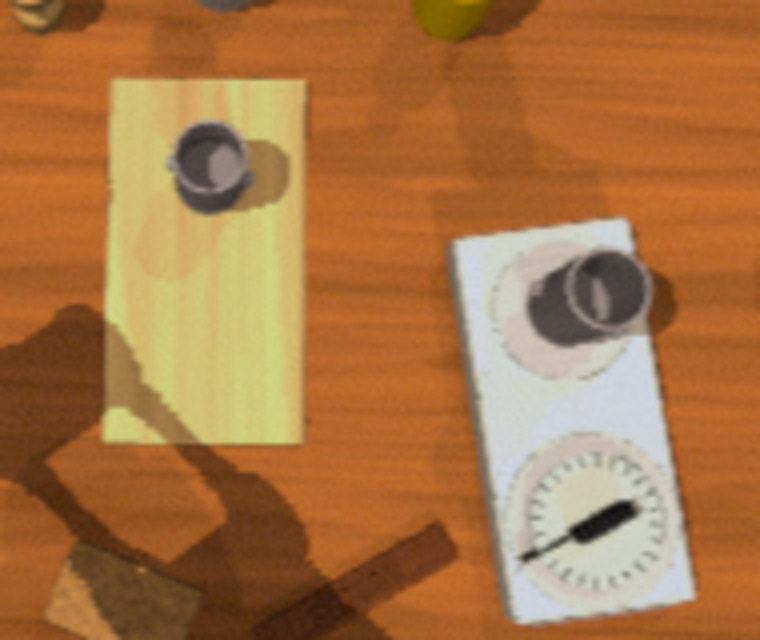

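Request:
drive_tool:
  series: "0 0.011 0.018 0 0 0 0;0 0.023 0.038 0 0 0 0;0 0.023 0.038 0 0 0 0;0 0.023 0.038 0 0 0 0;0 0.023 0.038 0 0 0 0;0 0.023 0.038 0 0 0 0;0 0.023 0.038 0 0 0 0;0 0.023 0.038 0 0 0 0"

```text
t: 34.95
tcp_pos: [500.5, 25.5, 204.1]
ee_rot: [3.14, 0.003, -0.296]
ft_force: [0.9, 0.6, -1.1]
width: 0.616
```

Request:
drive_tool:
  series: "0 0.009 0.02 0 0 0 0;0 0 0 0 0 0 0;0 0 0 0 0 0 0;0 0 0 0 0 0 0"

```text
t: 35.35
tcp_pos: [503.6, 6.4, 205.1]
ee_rot: [3.141, 0.002, -0.296]
ft_force: [-1.0, -0.1, -1.1]
width: 0.612
```

```bash
python3 -c "
from h import *
f=grab('wrist','w22.png')
plan(505,6,93,-0.292,grip=0,n=8)"
```

```text
at [503.8   6.7 205.4] [ 3.141e+00  2.000e-03 -2.950e-01] t 35.4 need [   1.2   -0.7 -112.4] [ 0.     0.002 -0.003] w 0.608 F [ 0.1  0.2 -0.1]
0 0.0002 0.0000 0.0140 0.000 0.000 -0.000;0 0.0002 0.0000 0.0140 0.000 0.000 -0.000;0 0.0002 0.0000 0.0140 0.000 0.000 -0.000;0 0.0002 0.0000 0.0140 0.000 0.000 -0.000;0 0.0002 0.0000 0.0140 0.000 0.000 -0.000;0 0.0002 0.0000 0.0140 0.000 0.000 -0.000;0 0.0002 0.0000 0.0140 0.000 0.000 -0.000;0 0.0002 0.0000 0.0140 0.000 0.000 -0.000
```

View pics/w22.png

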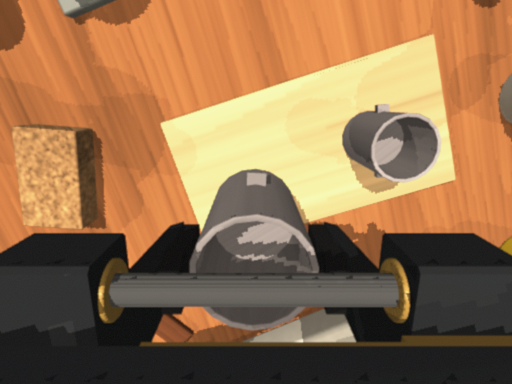

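Request:
drive_tool:
  series: "0 0 0 0.03 0 0 0;0 0 0 0.03 0 0 0;0 0 0 0.03 0 0 0;0 0 0 0.012 0 0 0;0 0 0 0.008 0 0 0;0 0 0 0.003 0 0 0;0 0 0 0 0 0 0;0 0 0 0 0 0 0"

```text
t: 36.2
tcp_pos: [505.6, 5.7, 94.5]
ee_rot: [-3.141, -0.002, -0.296]
ft_force: [-0.0, 0.4, -1.1]
width: 0.607
```

Request:
drive_tool:
  series: "0 0 0 0.005 0 0 0;0 0 0 0.003 0 0 0;0 0 0 0.001 0 0 0;0 0 0 0 0 0 0;0 0 0 0 0 0 0"

```text
t: 36.7
tcp_pos: [504.4, 5.6, 84.2]
ee_rot: [3.142, 0.0, -0.296]
ft_force: [0.1, -0.3, -1.8]
width: 0.611
```

Request:
drive_tool:
  series: "0 0 0 0.002 0 0 0;0 0 0 0.001 0 0 0;0 0 0 0.001 0 0 0;0 0 0 0 0 0 0"

```text
t: 37.1
tcp_pos: [504.3, 5.7, 80.0]
ee_rot: [3.142, 0.0, -0.296]
ft_force: [0.5, -0.0, -1.2]
width: 0.614
```

Request:
drive_tool:
  series: "0 0 0 0.001 0 0 0;0 0 0 0 0 0 0"

```text
t: 37.3
tcp_pos: [504.6, 5.9, 79.6]
ee_rot: [-3.141, -0.0, -0.296]
ft_force: [-1.7, 0.6, 2.2]
width: 0.61
```

Request:
drive_tool:
  series: "66 0 0 0 0 0 0;72 0 0 0 0 0 0;80 0 0 0 0 0 0;100 0 0 0 0 0 0;100 0 0 0 0 0 0;100 0 0 -0.02 0 0 0;100 0 0 -0.04 0 0 0;100 0 0 -0.05 0 0 0"

```text
t: 38.1
tcp_pos: [502.3, 5.7, 188.0]
ee_rot: [3.14, 0.006, -0.296]
ft_force: [1.7, -0.3, -0.9]
width: 1.001
```

Request:
drive_tool:
  series: "100 0 0 -0.05 0 0 0;100 -0.04 0.01 -0.02 0 0 0;100 -0.04 0.01 0 0 0 0;100 0 0 0 0 0 0;100 0 0 0 0 0 0;100 0 0 0 0 0 0"

```text
t: 38.7
tcp_pos: [422.8, 9.8, 259.2]
ee_rot: [-3.141, -0.001, -0.296]
ft_force: [-0.0, 1.2, 0.3]
width: 1.002
```

```bash
python3 -c "
from h import *
f=grab('scene','s23.png')
f=grab('top','t23.png')
print(sensors.get_obs()['tcp_pos'])"
```

```text
[422.91092995   9.80544353 258.9376813 ]
```

View pics/s23.png

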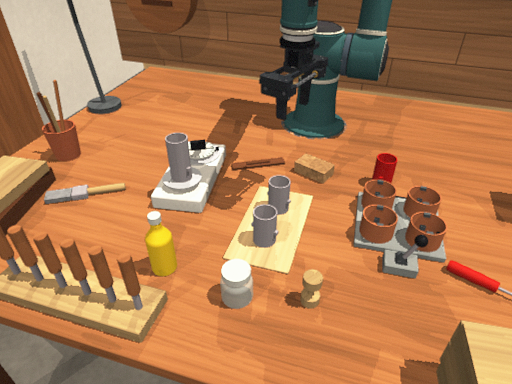

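View pics/t23.png

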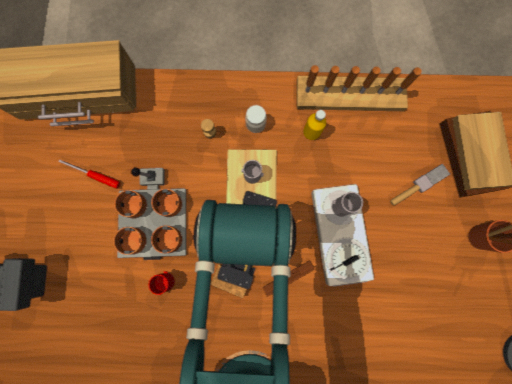

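```bash
python3 - <<'E'
import cv2,numpy as np
a=cv2.imread('pics/s23.png');b=cv2.imread('pics/t23.png')
A=cv2.resize(a[160:280,220:330],(400,436),interpolation=2);B=cv2.resize(b[175:285,305:385],(318,436),interpolation=2)
cv2.imwrite('pics/c23.png',np.hstack([A,B]))
E
```

```text
(no output)
```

View pics/c23.png

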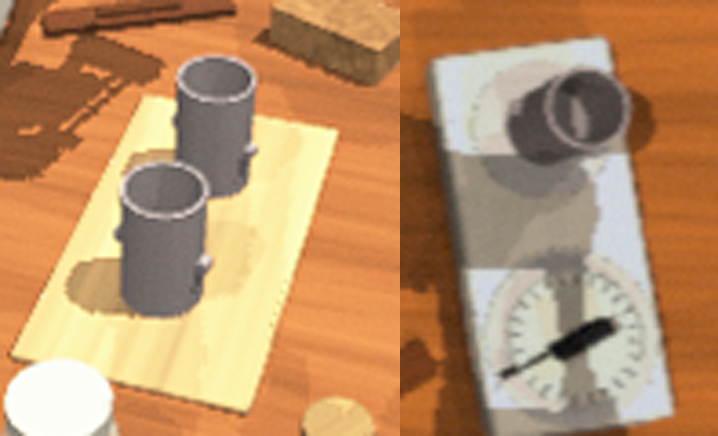

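Both short cups stand upright and well inside the board. The zero mark meets the pointer, and the arm is clear.

```bash
python3 -c "
from h import *
print(ctrl.job_done())"
```

```text
the job is handed in; nothing more can be done
None
```

The job is done and handed in at about 39 s of the 208 s allowed; no verdict came back.

- **Lever:** I pushed it over to off. The scene camera puts it at about 0.90 rad and the gripper's end position suggests about 0.98 rad, so it is past 0.8 either way.
- **Tall cup:** I twisted it 72°, drew it out and stood it in the middle of the pan. The pan took it gently and the pointer swung about 1.2 rad.
- **Dial:** I turned it 1.215 rad. In the wrist picture taken after I let go, the zero mark lines up with the pointer to well under 4 mm. The last top view shows it unchanged.
- **Short cups:** Only two were there; the fourth jacket was empty. Both are upright on the drying board, about 60 mm either side of its middle.
- **Board:** It had been knocked about 28 mm aside before I placed anything on it. I measured it again and placed the cups on the new position.

The last pictures show the bottle, jar, spool clamp and red look-alike where they were. The camera measurements differed by about 2 to 3 mm from each other, and no check failed.

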